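# Set the punch stand's stop collar on the setting block

### The job

Gently slide the slotted wooden setting block along the stand's base plate until its slot is fully home against the threaded column, under the knurled collar. Then spin the collar down until it just pinches the block: snug, so that the block is held without play, but gently, without jamming it. Leave the block pinched there, let go, and do not shift the other things on the table.

Things in the scene. Friction and masses are not known exactly. Their poses are not given: they have to be found in the camera images.
- stand: Fixed punch stand. Grey base plate 240 x 130 x 12 mm (top face 12 mm above the table) with an upright steel threaded column of 14 mm diameter. Origin: on the table under the column's axis. Its +x points away from the long end of the plate: the plate reaches 175 mm to -x, 65 mm to +x and 65 mm to either side in y. z up.
- column (a point): Top of the threaded column, on its axis, 104 mm above the table.
- collar: Knurled steel stop collar on the column: 44 mm diameter, 30 mm high, 0.22 kg. Origin: centre of its underside; z up; its x axis turns with it (a small dark dot on top lies on +x). Right-hand fast thread, 15 mm lead: turning clockwise seen from above lowers it, 2.4 mm for each radian. The air between its ring and the block's top is 2 to 13 mm at the start. Grip it with the fingertips above its underside.
- collar_mid (a point): Centre of the collar, half-way up. A dark sprung thrust ring (37 mm wide) in its underside stands 1 to 6 mm proud, each time differently: where it meets the block must be felt. Turning it takes about 0.1 N m; it stays where it is left. Once it bears on the block the pinch grows by 18 N per mm, 4 N for each 0.1 rad, and every 10 N adds about 0.05 N m to the turning torque. Under 1 N is loose; over 25 N is jammed.
- gauge: The setting block as a whole: loose, wooden, 0.15 kg. Origin on its underside right below gauge_tail; x along it to the slot, z up. 34 mm high. It stands on the base plate, slot towards the column, 30 to 50 mm short of home, some millimetres to one side and slightly askew.
- gauge_tail (a point): Centre (half-way up) of the block's grip part, which is 30 mm wide (y) and reaches from 25 mm behind (-x) to 55 mm ahead (+x) of this point. Ahead of it follows a head 50 mm wide that ends 108 mm ahead of this point, with a 22 mm wide slot open to +x whose bottom is 78 mm ahead.
- gauge_seat (a point): Point on the block's centre line, 85 mm ahead of gauge_tail and level with the underside, 7 mm before the slot's bottom: it lies on the column's axis when the block is fully home. Axes as gauge_tail.
- cone: Pine cone standing on the table beside the stand, 42 mm wide, 51 mm high; origin under its centre. Not to be moved.
- tin: Open aluminium tin of wooden beads, 54 mm wide, 38 mm high, beside the stand; origin under its centre. Not to be moved.
- punch_head: The stand's grey punch head, taken off and lying beside the stand, 150 x 50 mm, 34 mm high; origin under its centre. Not to be moved.
Mind the look-alikes: they are no part of the job. Of the things like the gauge, leave any that is blue; of the rest the smaller one is meant.

How it is judged:
On the way:
1. the block is flat on the plate and fully home against the column, the collar still clear of it (x of column in the frame of gauge_seat between -0.004 and 0.004 m and horizontal distance between column and gauge_seat below 0.008 m and angle between gauge_seat's own z axis and vertical below 0.05 rad and contact force between gauge and stand above 0.3 N and contact force between collar and gauge below 0.3 N), for 0.2 s.
At the end, for the whole second after the job is handed in: The block stands flat on the plate, home against the column (within 4 mm along the slot), and the collar (its thrust ring) rests on it with 1 to 25 N; both at rest (x of column in the frame of gauge_seat between -0.004 and 0.004 m and horizontal distance between column and gauge_seat below 0.008 m and angle between gauge_seat's own z axis and vertical below 0.05 rad and contact force between gauge and stand above 0.3 N and contact force between collar and gauge between 1 and 25 N and angular speed of collar below 0.05 rad/s and linear speed of gauge below 0.01 m/s); the robot touches nothing.
It fails at once if the collar is jammed on the block (over 30 N) (contact force between collar and gauge above 30 N).
It fails at once if the block is driven hard against the stand (over 30 N) before the collar bears on it (contact force between collar and gauge below 0.3 N and contact force between gauge and stand above 30 N).
It fails at once if the pine cone is shifted by more than 15 mm (distance of cone from where it was at the start of the episode above 0.015 m).
It fails at once if the tin is shifted by more than 15 mm (distance of tin from where it was at the start of the episode above 0.015 m).
It fails at once if the punch head is shifted by more than 15 mm (distance of punch_head from where it was at the start of the episode above 0.015 m).
It also fails if it takes over 72 s, if anything falls off the work surface, if the arm or the gripper's body presses on something with over 40 N, if the wrist force passes 120 N, or if a joint passes its speed limit or range.

### The arm

A 7-joint arm with a two-finger parallel gripper is mounted at the origin on the work surface. World frame = base frame: x ahead of the robot, y to its left, z up, the work surface at z = 0. Lengths are in m, angles in rad, forces in N, time in s.
With the tool pointing down it reaches from about 0.425 to 0.95 m from the base axis. Payload 16.7 kg.
Tool frame: the origin (TCP) lies between the finger pads; the fingertips stand 19 mm ahead of it and the grasp point (between the pads) is the TCP; z points along the fingers, y is the direction in which the jaws open and shut (so a half turn about z gives the same grasp; the last joint's range is limited). The gripper opens to 94 mm and grips with 3 to 60 N. Pads are 16 mm wide; open, the fingers measure 119 mm over their backs; the gripper's body (75 mm by 177 mm) begins 78 mm behind the grasp point.
Start: joints at [1.153, 0.426, 0.074, 1.606, -0.034, 1.111, -0.067], TCP at [0.179, -0.651, 0.224] pointing down, gripper open.
Joint ranges: [-2.85, 2.85], [-0.5, 2.14], [-1.23, 1.37], [0.21, 2.46], [-1.02, 4.16], [0.16, 2.05], [-2.73, 2.73]. Speed limits (rad/s): [1.89, 1.89, 2.39, 2.39, 3.01, 3.01, 3.01].

### API

Orientations are given as a rotation vector (axis times angle).
In Python, from cell import * gives the robot as it stands.
- The arm moves only by the tool servo_tool, never from a script. Its argument "moves" is a list of rows, each an object of numbers: "tx", "ty", "tz": the shift along the world's x, y, z in m; "wx", "wy", "wz": the turn, a rotation vector about the world's x, y, z in rad; "gripper": the finger opening in m, from 0 to 0.094. A call has 1 to 10 rows; each row shifts and turns the pose as measured when the row begins; what a row does not reach is not made up. A row lasts 1/10 s, in which the tool goes at most 50 mm and 8.59 degrees, less where a joint would pass 70% of its speed; a pose out of reach is approached as far as the arm can. A call is refused whole if a number of a shift passes 0.05 or a number of a turn 0.15, either way. A call with a gripper value outside its range is refused whole. The fingers move at their own pace and stop on an object; "squeeze" is the grip in N (left out, the last holds). Time passes only in rows, so rows that do not move let the fingers close. It gives the time, the measured TCP pose, the force and the opening at its end, in the units of the state.
- state(): the state, without advancing time (a new reading comes with each control period).
- camera(name): name is "scene" or "top"; returns the picture (400x640x3 uint8, blue, green, red); there is no depth.
- camera_model(name): a dict with "fovy" (degrees; the focal length in pixels is half the picture's height over the tangent of half this angle, whatever the lens; pixels are square), "cx", "cy" (the principal point, pixels), "distortion" ([k1, k2, p1, p2, k3] as OpenCV has them; the pictures are not rectified), "view" (4x4, takes a point from world to camera coordinates). Camera axes: x right, y down, z forward; pixel columns grow to the right and rows downward; lengths in m; the calibration is good to about 2 mm. A picture is of the moment at which its call begins. camera_model takes no time and is no camera call.
- hand_in(): hands the job in, once; it reports no verdict.
Trained networks look in the newest picture that a camera, given by its name, has taken for a name from the list of things; names that differ only in an ending like _2 or _b are one class to them, and where a whole thing is asked for, a point or a joint stands for the part that bears it (a point fixed in the world has none). Each returns a list of dicts, best first, with "score" (0 to 1); they miss things now and then, are a little off and sometimes report something else, mostly with a low value. They report only what shows in the picture. A call takes as long as a camera call. They do not tell look-alikes from the thing itself.
- masks_of(thing, camera): "region" (400x640 bool, what is visible of it) and "at" ([column, row] in pixels, amid what is visible of it).
The state is a dict: "time": time; "qpos": joint angles; "joint_velocities": joint speeds; "tau": joint torques, N m; "position": TCP position; "ee_rot": TCP orientation; "force": force on the tool from outside, world axes, zero at the start; "ft_torque": the same for the moment, N m; "grip_width": opening from 0.0 (shut) to 1.0 (fully open).
Only numpy, scipy, OpenCV 4.12 (cv2) and the standard library are available. Lean on these libraries where they do the work, as an engineer would, in place of code of your own. Each camera call takes 0.05 s, during which the arm holds its last target.

## Working session

There is one attempt and no reset: what is moved stays moved. The work goes in short steps, Python scripts to look and compute and a tool call to move; the robot and the scene stay as the last step left them, time stands still between calls to the robot, and variables do not carry over. Pictures are saved under pics/ and viewed, and the job is handed in when it is done.

Besides the shell and the picture viewer there is one more tool, called after ">>>" by a JSON object that holds its "fn" and its "kwargs". servo_tool: Moves the arm, as the interface text tells. Its arguments: {"type":"object","properties":{"moves":{"type":"array"},"squeeze":{"type":"number"}},"required":["moves"]}

```bash
mkdir -p pics; ls
python3 - <<'E'
from cell import *
import cv2
s=state();print(s)
for n in("scene","top"):
    im=camera(n);cv2.imwrite(f"pics/{n}0.png",im);m=camera_model(n);print(n,m)
E
```

```text
pics
{'time': 0.0, 'qpos': array([ 1.15351627,  0.42672737,  0.07387301,  1.60662612, -0.03408255,
        1.11078826, -0.06706836]), 'joint_velocities': array([ 0.00103533, -0.00093363,  0.00120941,  0.00097365,  0.00065483,
        0.00147115, -0.0004966 ]), 'tau': array([ 8.83004850e-04, -9.35795188e+01,  3.66720133e+00, -4.54165471e+01,
       -4.88820474e-02,  2.04618217e-02,  1.30010999e-04]), 'position': array([ 0.1784392 , -0.65054963,  0.22377092]), 'ee_rot': array([-3.11223343e+00, -4.19184399e-01,  4.55661735e-04]), 'force': array([ 0.41905402,  0.15290516, -0.45939827]), 'ft_torque': array([ 0.02587498,  0.03085108, -0.02053354]), 'grip_width': 1.0015238734521263}
scene {'fovy': 56.2568237347668, 'cx': 326.6904278723984, 'cy': 198.23187924678373, 'distortion': array([-0.00724406,  0.        ,  0.        ,  0.        ,  0.        ]), 'view': array([[ 0.31485305,  0.94912401, -0.00558336, -0.19496674],
       [ 0.62175936, -0.21069382, -0.7543364 , -0.20621662],
       [-0.71713517,  0.23403361, -0.65646433,  1.17088213],
       [ 0.        ,  0.        ,  0.        ,  1.        ]])}
top {'fovy': 54.547793124962226, 'cx': 322.23834921134534, 'cy': 193.41471824925688, 'distortion': array([-0.0397157,  0.       ,  0.       ,  0.       ,  0.       ]), 'view': array([[ 0.0236068 , -0.99950166, -0.02095609,  0.07055049],
       [-0.98099284, -0.01912102, -0.19309953,  0.48506159],
       [ 0.1926026 ,  0.02511624, -0.98095536,  0.76135766],
       [ 0.        ,  0.        ,  0.        ,  1.        ]])}
```

View pics/scene0.png

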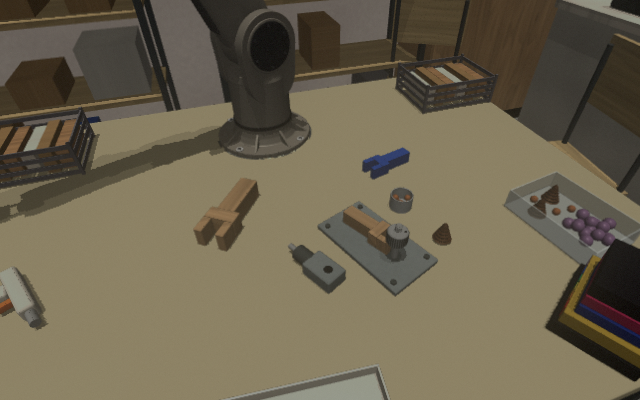

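View pics/top0.png

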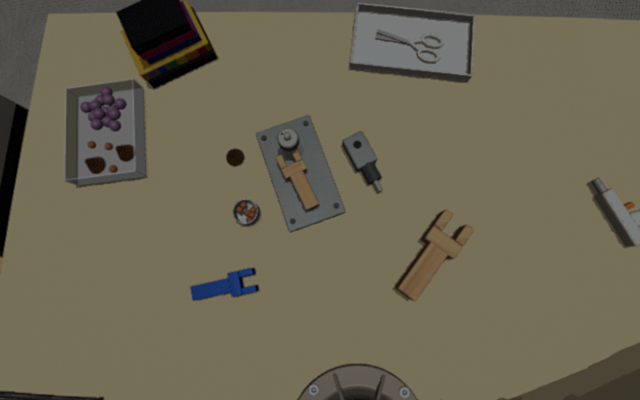

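Top picture: there are three slotted things. A wooden block stands on the plate (300,182), a larger wooden one lies at (435,255), and a blue one at (228,285). The one meant is not blue and is the smaller wooden one, so it is the block on the plate. I'll confirm it in an enlarged crop and measure it.

```bash
cat > h.py <<'E'
from cell import *
import cv2, numpy as np
def K(n):
    m=camera_model(n);f=200/np.tan(np.radians(m['fovy']/2))
    return np.array([[f,0,m['cx']],[0,f,m['cy']],[0,0,1.]]),m['distortion'],m['view']
def proj(n,P):
    k,d,v=K(n);r,_=cv2.Rodrigues(v[:3,:3])
    return cv2.projectPoints(np.array(P,float).reshape(-1,1,3),r,v[:3,3],k,d)[0].reshape(-1,2)
def ray(n,uv,z):
    k,d,v=K(n);u=cv2.undistortPoints(np.array(uv,float).reshape(-1,1,2),k,d).reshape(-1,2)
    R=v[:3,:3];c=-R.T@v[:3,3];D=np.c_[u,np.ones(len(u))]@R
    return c+D*((z-c[2])/D[:,2])[:,None]
def crop(n,im,x0,y0,x1,y1,s,name):
    cv2.imwrite(name,cv2.resize(im[y0:y1,x0:x1],None,fx=s,fy=s,interpolation=cv2.INTER_CUBIC))
E
python3 - <<'E'
from h import *
im=camera("top");crop("top",im,245,105,355,235,4.5,"pics/topc.png")
for t in("gauge","collar","stand","cone","tin","punch_head"):
    for r in masks_of(t,"top"):
        ys,xs=np.nonzero(r['region']);c,wh,a=cv2.minAreaRect(np.c_[xs,ys].astype(np.float32))
        print(t,round(r['score'],2),r['at'],len(xs),np.round(c),np.round(wh),round(a))
im=camera("scene");crop("scene",im,310,190,450,300,5,"pics/scenec.png")
E
```

```text
gauge 0.77 [432.5, 252.8] 2688 [431. 257.] [40. 95.] 36
gauge 0.75 [299.1, 177.0] 1075 [299. 181.] [64. 24.] 65
collar 0.67 [287.1, 141.3] 377 [288. 140.] [23. 21.] 90
collar 0.23 [297.9, 177.8] 892 [299. 181.] [61. 22.] 68
collar 0.22 [300.1, 171.5] 5149 [300. 172.] [106.  60.] 71
stand 0.91 [304.7, 173.1] 5304 [300. 172.] [106.  61.] 71
cone 0.83 [235.8, 156.6] 244 [234. 157.] [16. 17.] 90
tin 0.87 [244.5, 212.1] 595 [246. 212.] [26. 27.] 90
punch_head 0.68 [361.6, 154.2] 1205 [365. 163.] [62. 25.] 63
```

View pics/topc.png

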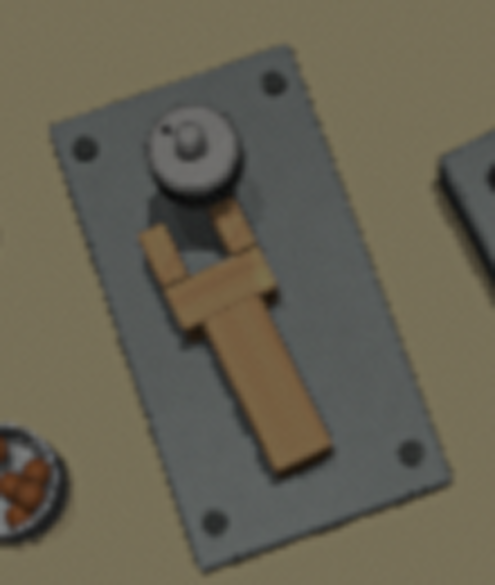

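View pics/scenec.png

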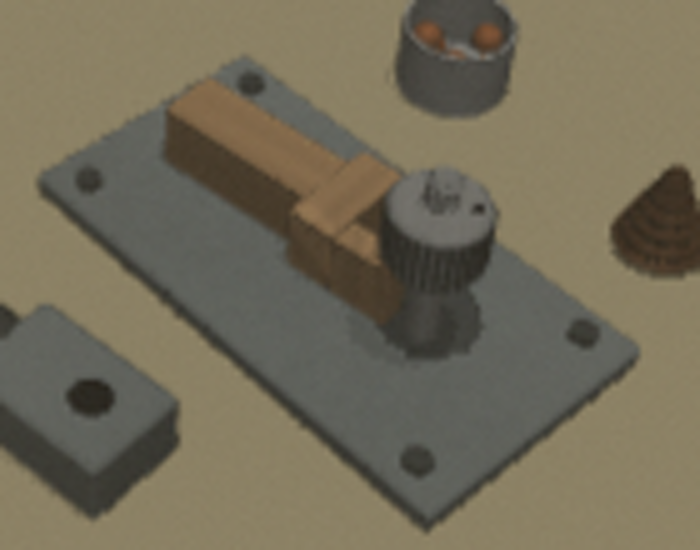

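```bash
cat >> h.py <<'E'
def cr(p,x0,y0,s): return (np.array(p,float)+.5)/s-.5+np.array([x0,y0])
def fit2d(loc,W):
    loc=np.array(loc,float);W=np.array(W)[:,:2];a=loc-loc.mean(0);b=W-W.mean(0)
    th=np.arctan2((a[:,0]*b[:,1]-a[:,1]*b[:,0]).sum(),(a*b).sum())
    R=np.array([[np.cos(th),-np.sin(th)],[np.sin(th),np.cos(th)]]);t=W.mean(0)-R@loc.mean(0)
    return th,t,np.linalg.norm(loc@R.T+t-W,axis=1)
E
python3 - <<'E'
from h import *
o=(245,105,4.5)
pl=cr([(52,125),(290,45),(450,478),(205,568)],*o)
print(fit2d([(.065,.065),(.065,-.065),(-.175,-.065),(-.175,.065)],ray("top",pl,.012)))
g=cr([(278,474),(332,446),(165,290),(277,292),(187,335),(265,247)],*o)
W=ray("top",g,.046)
print(fit2d([(-.025,.015),(-.025,-.015),(.078,.025),(.055,-.025),(.055,.025),(.078,-.025)],W),W[:,:2])
# prong tips
print(ray("top",cr([(142,232),(168,222),(215,205),(240,198)],*o),.046)[:,:2])
# column top
print(ray("top",cr([(188,130)],*o),.104), ray("scene",cr([(440,185)],310,190,5),.104))
# scene plate corners
print(fit2d([(.065,.065),(.065,-.065),(-.175,-.065),(-.175,.065)],ray("scene",cr([(640,348),(428,517),(38,180),(245,56)],310,190,5),.012)))
s=cr([(165,113),(215,80),(290,210),(400,165)],310,190,5);print(ray("scene",s,.046)[:,:2])
for t,z in(("cone",0.02),("tin",.03),("punch_head",.03)):
    camera("top");print(t,ray("top",[masks_of(t,"top")[0]['at']],z))
E
```

```text
(np.float64(0.3672897379034826), array([0.59174425, 0.15290387]), array([0.00216297, 0.00302758, 0.00355907, 0.00298774]))
(np.float64(0.46700936225809986), array([0.47612688, 0.11179584]), array([0.0014098 , 0.00187706, 0.00033634, 0.00269121, 0.00117119,
       0.00188791])) [[0.4482117  0.11313449]
 [0.46180962 0.08854474]
 [0.53484901 0.16930121]
 [0.53481524 0.11633919]
 [0.5132432  0.15797199]
 [0.55670297 0.1227305 ]]
[[0.56310786 0.1815466 ]
 [0.56825586 0.1693635 ]
 [0.57705118 0.14727694]
 [0.58072508 0.13547065]]
[[0.59355312 0.15440719 0.104     ]] [[0.5955295  0.15045062 0.104     ]]
(np.float64(0.37478129367774293), array([0.5927856, 0.1548315]), array([0.00232815, 0.00255751, 0.00278175, 0.001562  ]))
[[0.46686937 0.0878426 ]
 [0.45370122 0.1166678 ]
 [0.53917845 0.11686125]
 [0.52967703 0.17193552]]
cone [[0.57176652 0.27916375 0.02      ]]
tin [[0.44718689 0.25335415 0.03      ]]
punch_head [[ 5.72538280e-01 -5.62123633e-04  3.00000000e-02]]
```

>>> {"fn": "servo_tool", "kwargs": {"moves": [{"tx": 0.028, "ty": 0.038, "wz": 0.02}, {"tx": 0.028, "ty": 0.038, "wz": 0.02}, {"tx": 0.028, "ty": 0.038, "wz": 0.02}, {"tx": 0.028, "ty": 0.038, "wz": 0.02}, {"tx": 0.028, "ty": 0.038, "wz": 0.02}, {"tx": 0.028, "ty": 0.038, "wz": 0.02}, {"tx": 0.028, "ty": 0.038, "wz": 0.02}, {"tx": 0.028, "ty": 0.038, "wz": 0.02}, {"tx": 0.028, "ty": 0.038, "wz": 0.02}, {"tx": 0.028, "ty": 0.038, "wz": 0.02}]}}

```text
invalid input
```

>>> {"fn": "servo_tool", "kwargs": {"moves": [{"tx": 0.028, "ty": 0.038, "tz": 0, "wx": 0, "wy": 0, "wz": 0.02, "gripper": 0.07}], "squeeze": 8}}

```text
time: 0.9
position: [0.2025, -0.6158, 0.224]
ee_rot: [3.109, 0.44, -0.003]
force: [1.7, 0.3, 0.0]
grip_width: 0.943
```

>>> {"fn": "servo_tool", "kwargs": {"moves": [{"tx": 0.028, "ty": 0.038, "tz": 0, "wx": 0, "wy": 0, "wz": 0.02, "gripper": 0.07}, {"tx": 0.028, "ty": 0.038, "tz": 0, "wx": 0, "wy": 0, "wz": 0.02, "gripper": 0.07}, {"tx": 0.028, "ty": 0.038, "tz": 0, "wx": 0, "wy": 0, "wz": 0.02, "gripper": 0.07}, {"tx": 0.028, "ty": 0.038, "tz": 0, "wx": 0, "wy": 0, "wz": 0.02, "gripper": 0.07}, {"tx": 0.028, "ty": 0.038, "tz": 0, "wx": 0, "wy": 0, "wz": 0.02, "gripper": 0.07}, {"tx": 0.028, "ty": 0.038, "tz": 0, "wx": 0, "wy": 0, "wz": 0.02, "gripper": 0.07}, {"tx": 0.028, "ty": 0.038, "tz": 0, "wx": 0, "wy": 0, "wz": 0.02, "gripper": 0.07}, {"tx": 0.028, "ty": 0.038, "tz": 0, "wx": 0, "wy": 0, "wz": 0.02, "gripper": 0.07}, {"tx": 0.028, "ty": 0.038, "tz": 0, "wx": 0, "wy": 0, "wz": 0.02, "gripper": 0.07}, {"tx": 0.015, "ty": 0.045, "tz": 0, "wx": 0, "wy": 0, "wz": 0.0, "gripper": 0.07}], "squeeze": 8}}

```text
time: 1.9
position: [0.4773, -0.2142, 0.2258]
ee_rot: [3.052, 0.722, 0.001]
force: [1.1, -0.6, -1.2]
grip_width: 0.749
```

>>> {"fn": "servo_tool", "kwargs": {"moves": [{"tx": 0.008, "ty": 0.048, "tz": 0, "wx": 0, "wy": 0, "wz": 0, "gripper": 0.07}, {"tx": 0.008, "ty": 0.048, "tz": 0, "wx": 0, "wy": 0, "wz": 0, "gripper": 0.07}, {"tx": 0, "ty": 0.048, "tz": 0, "wx": 0, "wy": 0, "wz": 0, "gripper": 0.07}, {"tx": 0, "ty": 0.048, "tz": 0, "wx": 0, "wy": 0, "wz": 0, "gripper": 0.07}, {"tx": 0, "ty": 0.048, "tz": 0, "wx": 0, "wy": 0, "wz": 0, "gripper": 0.07}, {"tx": 0, "ty": 0.03, "tz": 0, "wx": 0, "wy": 0, "wz": 0, "gripper": 0.07}], "squeeze": 8}}

```text
time: 2.5
position: [0.4942, 0.0681, 0.2273]
ee_rot: [3.05, 0.726, 0.008]
force: [0.1, 0.1, 0.4]
grip_width: 0.748
```

>>> {"fn": "servo_tool", "kwargs": {"moves": [{"tx": -0.008, "ty": 0.024, "tz": -0.01, "wx": 0, "wy": 0, "wz": 0, "gripper": 0.07}, {"tx": -0.007, "ty": 0.02, "tz": -0.03, "wx": 0, "wy": 0, "wz": 0, "gripper": 0.07}, {"tx": 0, "ty": 0, "tz": -0.04, "wx": 0, "wy": 0, "wz": 0, "gripper": 0.07}, {"tx": 0, "ty": 0, "tz": -0.035, "wx": 0, "wy": 0, "wz": 0, "gripper": 0.07}, {"tx": 0, "ty": 0, "tz": 0, "wx": 0, "wy": 0, "wz": 0, "gripper": 0.07}], "squeeze": 8}}

```text
time: 3.0
position: [0.479, 0.1207, 0.1116]
ee_rot: [3.048, 0.739, 0.019]
force: [0.0, -0.2, 0.8]
grip_width: 0.745
```

Run:
```python
from h import *
s=state();p=s['position'];print(p,s['ee_rot'],s['qpos'])
im=camera("scene");crop("scene",im,270,100,450,300,3,"pics/s1.png")
```

```text
[0.47898704 0.12067176 0.11162117] [3.04822339 0.73884252 0.01892754] [ 0.02634675  0.30529759 -0.4716802   2.09492764  0.2073489   0.77276858
 -1.66959106]
```

View pics/s1.png

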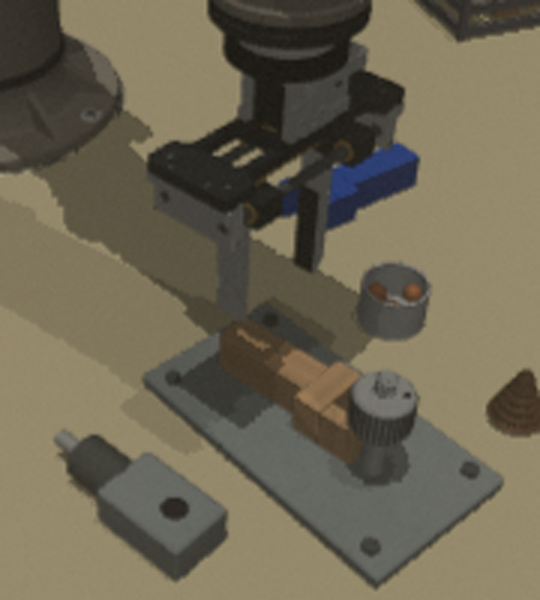

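```bash
cat >> h.py <<'E'
from scipy.spatial.transform import Rotation as Ro
def corr():
    R=Ro.from_rotvec(state()['ee_rot']).as_matrix();z=R[:,2];t=np.cross(z,[0,0,-1]);return t,np.arctan2(R[1,0],R[0,0])
E
python3 -c "
from h import *
print(corr())"
```

```text
(array([0.00155175, 0.01506851, 0.        ]), np.float64(0.47547867703998))
```

>>> {"fn": "servo_tool", "kwargs": {"moves": [{"tx": 0, "ty": -0.008, "tz": -0.02, "wx": 0.001, "wy": 0.015, "wz": -0.008, "gripper": 0.07}, {"tx": 0, "ty": 0, "tz": -0.03, "wx": 0, "wy": 0, "wz": 0, "gripper": 0.07}, {"tx": 0, "ty": 0, "tz": -0.018, "wx": 0, "wy": 0, "wz": 0, "gripper": 0.07}, {"tx": 0, "ty": 0, "tz": 0, "wx": 0, "wy": 0, "wz": 0, "gripper": 0.07}], "squeeze": 8}}

```text
time: 3.45
position: [0.4857, 0.1128, 0.0519]
ee_rot: [3.056, 0.723, 0.015]
force: [-0.6, -0.2, 0.3]
grip_width: 0.743
```

```bash
python3 -c "
from h import *
print(corr(),state()['position'])"
```

```text
(array([-0.00052009,  0.0094154 ,  0.        ]), np.float64(0.46443855006866436)) [0.48574779 0.11280093 0.05186067]
```

>>> {"fn": "servo_tool", "kwargs": {"moves": [{"tx": -0.003, "ty": -0.001, "tz": -0.008, "wx": 0, "wy": 0.01, "wz": 0, "gripper": 0.06}, {"tx": 0, "ty": 0, "tz": -0.004, "wx": 0, "wy": 0, "wz": 0, "gripper": 0.05}, {"tx": 0, "ty": 0, "tz": 0, "wx": 0, "wy": 0, "wz": 0, "gripper": 0.04}], "squeeze": 8}}

```text
time: 3.75
position: [0.4855, 0.1119, 0.0436]
ee_rot: [-3.058, -0.721, -0.007]
force: [0.5, 0.2, 0.1]
grip_width: 0.523
```

```bash
python3 -c "
from h import *
print(corr(),state()['position'])
im=camera('top');crop('top',im,245,105,355,265,3.7,'pics/t2.png')"
```

```text
(array([-0.00118352,  0.00408967,  0.        ]), np.float64(0.4631724455306635)) [0.48547598 0.11191184 0.04358267]
```

View pics/t2.png

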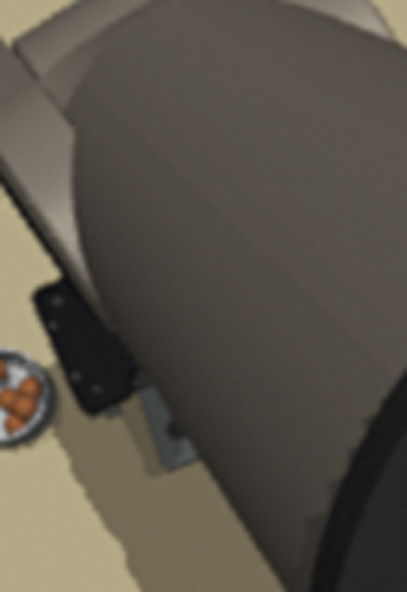

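>>> {"fn": "servo_tool", "kwargs": {"moves": [{"tx": 0, "ty": 0, "tz": -0.003, "wx": 0, "wy": 0.004, "wz": 0, "gripper": 0.03}, {"tx": 0, "ty": 0, "tz": 0, "wx": 0, "wy": 0, "wz": 0, "gripper": 0.02}, {"tx": 0, "ty": 0, "tz": 0, "wx": 0, "wy": 0, "wz": 0, "gripper": 0.02}, {"tx": 0, "ty": 0, "tz": 0, "wx": 0, "wy": 0, "wz": 0, "gripper": 0.02}], "squeeze": 8}}

```text
time: 4.2
position: [0.4861, 0.1121, 0.0417]
ee_rot: [-3.057, -0.721, -0.003]
force: [0.2, -0.5, -2.1]
grip_width: 0.326
```

```bash
python3 -c "
from h import *
print(corr(),state()['position'],state()['grip_width']*.094,state()['force'],state()['ft_torque'])
im=camera('scene');crop('scene',im,310,150,450,300,4,'pics/s2.png')"
```

```text
(array([-0.00145317,  0.00133423,  0.        ]), np.float64(0.46317606811728246)) [0.48607759 0.11213352 0.04165919] 0.030659077942208943 [ 0.22420999 -0.49135089 -2.13433557] [ 0.0015786  -0.07564206 -0.02528646]
```

View pics/s2.png

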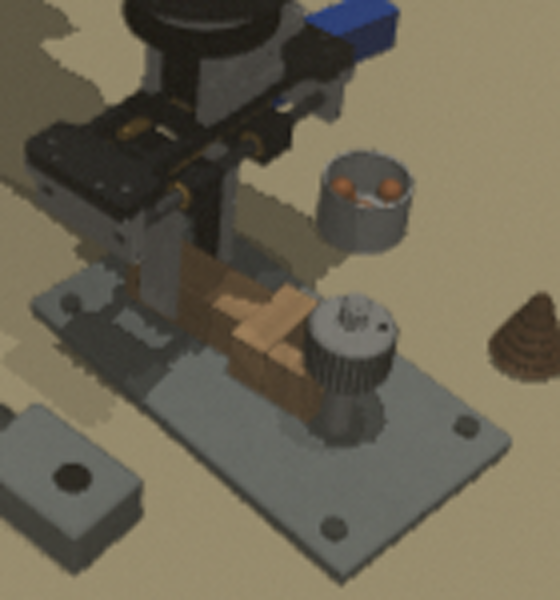

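>>> {"fn": "servo_tool", "kwargs": {"moves": [{"tx": 0, "ty": 0, "tz": 0, "wx": 0, "wy": 0, "wz": -0.045, "gripper": 0.02}, {"tx": 0, "ty": 0, "tz": 0, "wx": 0, "wy": 0, "wz": -0.045, "gripper": 0.02}, {"tx": 0, "ty": 0, "tz": 0, "wx": 0, "wy": 0, "wz": 0, "gripper": 0.02}], "squeeze": 8}}

```text
time: 4.55
position: [0.4859, 0.112, 0.0416]
ee_rot: [-3.087, -0.578, -0.002]
force: [-0.1, -0.6, -0.4]
grip_width: 0.329
```

```bash
python3 -c "
from h import *
print(corr(),state()['position'],state()['grip_width']*.094,state()['force'],state()['ft_torque'])
im=camera('scene');crop('scene',im,330,190,450,300,5,'pics/s3.png')"
```

```text
(array([-0.00125786,  0.00110929,  0.        ]), np.float64(0.370449544762772)) [0.4858882  0.11204621 0.04159279] 0.030900970033873064 [-0.05530382 -0.58887008 -0.39740352] [-0.06059468  0.03735721 -0.0324066 ]
```

View pics/s3.png

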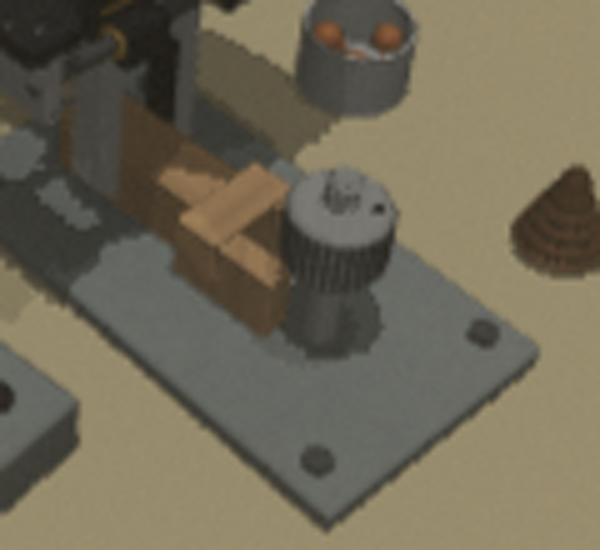

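>>> {"fn": "servo_tool", "kwargs": {"moves": [{"tx": 0.0047, "ty": 0.0018, "tz": 0, "wx": 0, "wy": 0, "wz": 0, "gripper": 0.02}, {"tx": 0.0047, "ty": 0.0018, "tz": 0, "wx": 0, "wy": 0, "wz": 0, "gripper": 0.02}, {"tx": 0.0047, "ty": 0.0018, "tz": 0, "wx": 0, "wy": 0, "wz": 0, "gripper": 0.02}, {"tx": 0, "ty": 0, "tz": 0, "wx": 0, "wy": 0, "wz": 0, "gripper": 0.02}], "squeeze": 8}}

```text
time: 5.0
position: [0.5015, 0.118, 0.0416]
ee_rot: [-3.085, -0.586, -0.002]
force: [-0.1, 0.6, -1.2]
grip_width: 0.326
```

>>> {"fn": "servo_tool", "kwargs": {"moves": [{"tx": 0.0047, "ty": 0.0018, "tz": 0, "wx": 0, "wy": 0, "wz": 0, "gripper": 0.02}, {"tx": 0.0047, "ty": 0.0018, "tz": 0, "wx": 0, "wy": 0, "wz": 0, "gripper": 0.02}, {"tx": 0, "ty": 0, "tz": 0, "wx": 0, "wy": 0, "wz": 0, "gripper": 0.02}], "squeeze": 8}}

```text
time: 5.3
position: [0.5118, 0.122, 0.0415]
ee_rot: [-3.085, -0.586, -0.002]
force: [0.4, 0.2, -1.2]
grip_width: 0.324
```

```bash
python3 -c "
from h import *
print(corr(),state()['position'],state()['grip_width']*.094,state()['force'],state()['ft_torque'])
im=camera('scene');crop('scene',im,330,190,450,300,5,'pics/s4.png')"
```

```text
(array([-0.00136303,  0.00113897,  0.        ]), np.float64(0.37561813409713574)) [0.511832   0.12196023 0.04152683] 0.030466924189575348 [ 0.37987622  0.18796527 -1.21668433] [ 0.00917078 -0.07115002 -0.00489204]
```

View pics/s4.png

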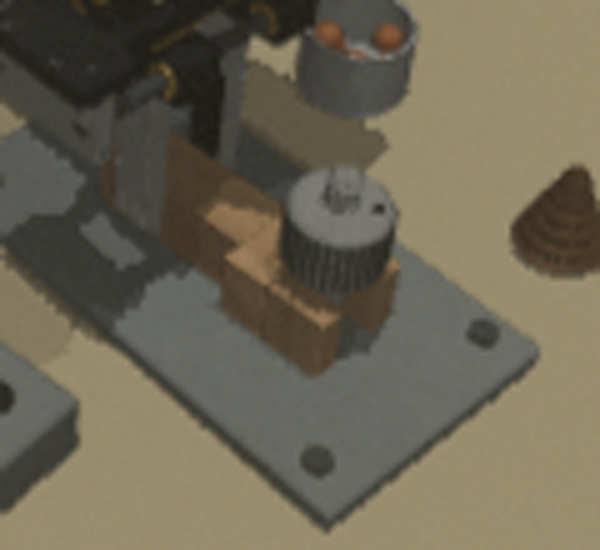

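>>> {"fn": "servo_tool", "kwargs": {"moves": [{"tx": 0.0019, "ty": 0.0007, "tz": 0, "wx": 0, "wy": 0, "wz": 0, "gripper": 0.02}, {"tx": 0.0019, "ty": 0.0007, "tz": 0, "wx": 0, "wy": 0, "wz": 0, "gripper": 0.02}, {"tx": 0.0019, "ty": 0.0007, "tz": 0, "wx": 0, "wy": 0, "wz": 0, "gripper": 0.02}], "squeeze": 8}}

```text
time: 5.65
position: [0.5169, 0.1237, 0.0414]
ee_rot: [-3.086, -0.586, -0.0]
force: [-0.2, -0.3, -1.4]
grip_width: 0.327
```

>>> {"fn": "servo_tool", "kwargs": {"moves": [{"tx": 0.0014, "ty": 0.0005, "tz": 0, "wx": 0, "wy": 0, "wz": 0, "gripper": 0.02}], "squeeze": 8}}

```text
time: 5.75
position: [0.5185, 0.1243, 0.0414]
ee_rot: [-3.086, -0.586, -0.001]
force: [-0.8, 0.8, -0.8]
grip_width: 0.324
```

>>> {"fn": "servo_tool", "kwargs": {"moves": [{"tx": 0.0014, "ty": 0.0005, "tz": 0, "wx": 0, "wy": 0, "wz": 0, "gripper": 0.02}], "squeeze": 8}}

```text
time: 5.85
position: [0.5191, 0.1246, 0.0413]
ee_rot: [-3.086, -0.587, 0.002]
force: [-10.0, -2.6, 7.4]
grip_width: 0.326
```

>>> {"fn": "servo_tool", "kwargs": {"moves": [{"tx": 0.0014, "ty": 0.0005, "tz": 0, "wx": 0, "wy": 0, "wz": 0, "gripper": 0.02}], "squeeze": 8}}

```text
time: 5.95
position: [0.5195, 0.1247, 0.0411]
ee_rot: [3.086, 0.587, -0.006]
force: [-8.7, -1.0, 7.3]
grip_width: 0.327
```

>>> {"fn": "servo_tool", "kwargs": {"moves": [{"tx": 0, "ty": 0, "tz": 0, "wx": 0, "wy": 0, "wz": 0, "gripper": 0.02}], "squeeze": 8}}

```text
time: 6.05
position: [0.5193, 0.1247, 0.0412]
ee_rot: [3.086, 0.587, -0.007]
force: [0.4, 0.5, 0.2]
grip_width: 0.327
```

```bash
python3 -c "
from h import *
print(corr(),state()['position'],state()['grip_width']*.094,state()['force'],state()['ft_torque'])
im=camera('scene');crop('scene',im,330,190,450,300,5,'pics/s5.png')"
```

```text
(array([ 0.00130639, -0.00411094,  0.        ]), np.float64(0.3760341884458141)) [0.51929452 0.12470964 0.04115445] 0.030751239243113748 [0.44338622 0.53603691 0.18114918] [ 0.15966309 -0.10638416  0.08031907]
```

View pics/s5.png

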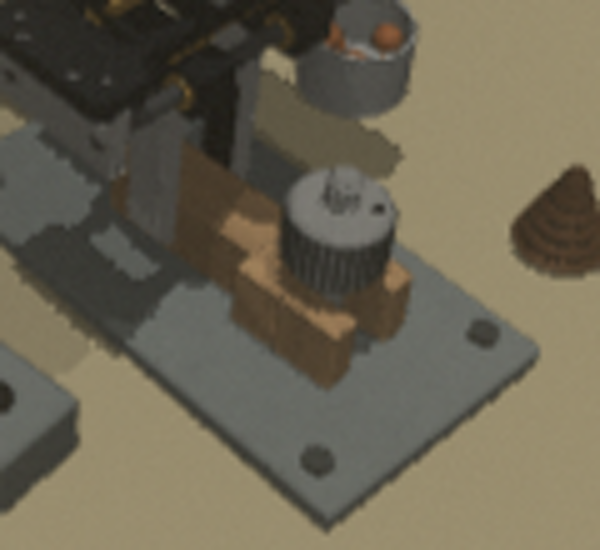

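```bash
python3 -c "
from h import *
for C,t in(((.5928,.1548),.375),((.5917,.1529),.367),((.594,.1525),.371)):
  R=np.array([[np.cos(t),-np.sin(t)],[np.sin(t),np.cos(t)]])
  P=lambda x,y,z:[*(np.array(C)+R@[x,y]),z]
  pp=proj('scene',[P(.023,-.025,.012),P(.023,-.011,.012),P(.023,-.025,.046),P(.023,-.011,.046),P(.023,.025,.046),P(-.007,-.025,.046),P(-.030,-.025,.046),P(0,0,.104)])
  print(np.round((pp-[330,190]+.5)*5-.5).tolist())
"
```

```text
[[320.0, 400.0], [344.0, 382.0], [330.0, 345.0], [354.0, 327.0], [415.0, 282.0], [274.0, 300.0], [232.0, 267.0], [347.0, 178.0]]
[[314.0, 399.0], [338.0, 381.0], [324.0, 344.0], [348.0, 326.0], [409.0, 282.0], [268.0, 299.0], [227.0, 266.0], [341.0, 177.0]]
[[316.0, 404.0], [340.0, 386.0], [326.0, 348.0], [350.0, 331.0], [411.0, 286.0], [270.0, 303.0], [228.0, 270.0], [343.0, 181.0]]
```

>>> {"fn": "servo_tool", "kwargs": {"moves": [{"tx": 0.0014, "ty": 0.0005, "tz": 0, "wx": 0, "wy": 0, "wz": 0, "gripper": 0.02}], "squeeze": 8}}

```text
time: 6.2
position: [0.5198, 0.1249, 0.041]
ee_rot: [3.085, 0.587, -0.009]
force: [-9.5, -2.1, 6.3]
grip_width: 0.326
```

>>> {"fn": "servo_tool", "kwargs": {"moves": [{"tx": 0, "ty": 0, "tz": 0, "wx": 0, "wy": 0, "wz": 0, "gripper": 0.02}], "squeeze": 8}}

```text
time: 6.3
position: [0.5197, 0.125, 0.041]
ee_rot: [3.085, 0.587, -0.01]
force: [-0.6, 0.4, 1.8]
grip_width: 0.326
```

>>> {"fn": "servo_tool", "kwargs": {"moves": [{"tx": 0, "ty": 0, "tz": 0, "wx": 0, "wy": 0, "wz": 0, "gripper": 0.06}, {"tx": 0, "ty": 0, "tz": 0, "wx": 0, "wy": 0, "wz": 0, "gripper": 0.06}, {"tx": 0, "ty": 0, "tz": 0, "wx": 0, "wy": 0, "wz": 0, "gripper": 0.06}, {"tx": 0, "ty": 0, "tz": 0.03, "wx": 0, "wy": 0, "wz": 0, "gripper": 0.07}, {"tx": 0, "ty": 0, "tz": 0.04, "wx": 0, "wy": 0, "wz": 0, "gripper": 0.07}, {"tx": -0.01, "ty": -0.02, "tz": 0.04, "wx": 0, "wy": 0, "wz": 0, "gripper": 0.07}, {"tx": -0.01, "ty": -0.04, "tz": 0.03, "wx": 0, "wy": 0, "wz": 0, "gripper": 0.07}, {"tx": -0.01, "ty": -0.045, "tz": 0, "wx": 0, "wy": 0, "wz": 0, "gripper": 0.07}, {"tx": -0.01, "ty": -0.045, "tz": 0, "wx": 0, "wy": 0, "wz": 0, "gripper": 0.07}, {"tx": 0, "ty": -0.045, "tz": 0, "wx": 0, "wy": 0, "wz": 0, "gripper": 0.07}], "squeeze": 8}}

```text
time: 7.3
position: [0.479, -0.0692, 0.1875]
ee_rot: [-3.083, -0.604, 0.001]
force: [1.3, 0.2, -0.3]
grip_width: 0.743
```

```bash
python3 -c "
from h import *
print(corr(),state()['position'],state()['qpos'])
im=camera('scene');crop('scene',im,310,190,450,300,5,'pics/s6.png')
im=camera('top');crop('top',im,245,105,355,235,4.5,'pics/t6.png')"
```

```text
(array([-7.01069338e-05, -7.23784123e-04, -0.00000000e+00]), np.float64(0.38708955243847376)) [ 0.4790125  -0.06922338  0.18747415] [ 0.34061576  0.17732545 -0.36473756  2.04370246  0.07822473  0.93419804
 -1.24920141]
```

View pics/s6.png

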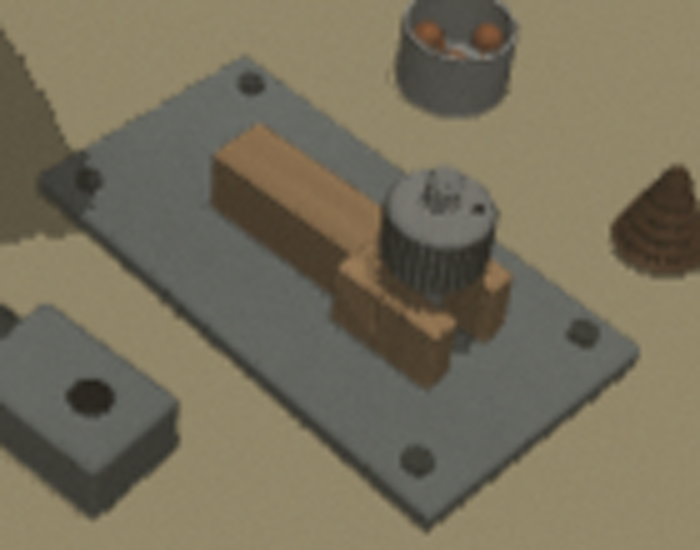

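View pics/t6.png

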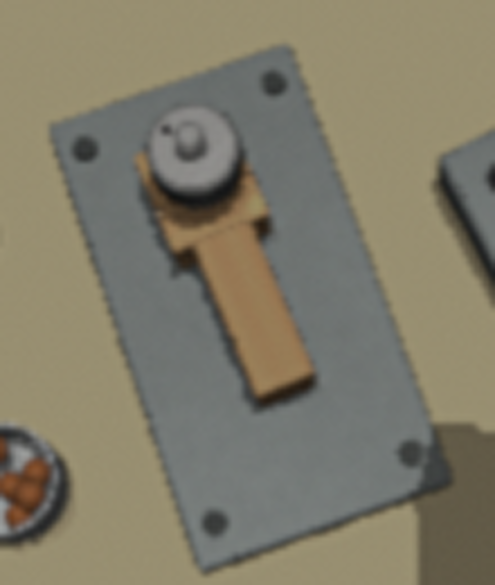

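Run:
```python
from h import *
o=(245,105,4.5)
W=ray("top",cr([(258,403),(315,378),(268,222),(183,254)],*o),.046)
th,t,e=fit2d([(-.025,.015),(-.025,-.015),(.055,-.025),(.055,.025)],W);print(th,t,e)
seat=t+.085*np.array([np.cos(th),np.sin(th)])
C=ray("top",cr([(190,132)],*o),.104)[0,:2];print("seat",seat,C)
for C in (C,np.array([.5917,.1529])):
    d=C-seat;print(d[0]*np.cos(th)+d[1]*np.sin(th),-d[0]*np.sin(th)+d[1]*np.cos(th))
# scene
oo=(310,190,5)
W=ray("scene",cr([(212,158),(260,125),(340,270)],*oo),.046)
th,t,e=fit2d([(-.025,-.015),(-.025,.015),(.055,-.025)],W);seat=t+.085*np.array([np.cos(th),np.sin(th)])
print(th,t,e,"seat",seat)
C=np.array([.5928,.1548]);d=C-seat;print(d[0]*np.cos(th)+d[1]*np.sin(th),-d[0]*np.sin(th)+d[1]*np.cos(th))
# collar rim vs height, scene: top centre, extents
for z in(.075,.08,.085,.09,.095):
    a=np.linspace(0,2*np.pi,72);r=.022
    for n,C,ofs in(("scene",(.594,.153),oo),("top",(.5925,.153),o)):
        p=proj(n,np.c_[C[0]+r*np.cos(a),C[1]+r*np.sin(a),0*a+z]);p=(p-ofs[:2]+.5)*ofs[2]-.5
        print(z,n,"x",p[:,0].min().round(),p[:,0].max().round(),"y",p[:,1].min().round(),p[:,1].max().round())
```

```text
0.40362386057621635 [0.51041047 0.12011737] [0.00060986 0.00091798 0.00346781 0.00348534]
seat [0.58858019 0.15350143] [0.59262779 0.15347288]
0.003711133805579548 -0.0016159630915336992
0.0026329015187093368 -0.0017784163442676262
0.443760040467608 [0.51622273 0.12171189] [0.00026705 0.00026123 0.00010111] seat [0.59298994 0.15820565]
-0.001633721635262854 -0.0029942412816334847
0.075 scene x 379.0 492.0 y 193.0 275.0
0.075 top x 150.0 245.0 y 109.0 199.0
0.08 scene x 380.0 494.0 y 184.0 266.0
0.08 top x 149.0 245.0 y 105.0 196.0
0.085 scene x 381.0 496.0 y 175.0 257.0
0.085 top x 148.0 244.0 y 101.0 193.0
0.09 scene x 382.0 498.0 y 166.0 248.0
0.09 top x 146.0 243.0 y 97.0 189.0
0.095 scene x 384.0 499.0 y 157.0 239.0
0.095 top x 145.0 242.0 y 93.0 186.0
```

Run:
```python
from h import *
im=camera("scene");im=np.clip(im.astype(float)*2,0,255).astype(np.uint8)
s=12;x0,y0=380,215
big=cv2.resize(im[y0:265,x0:425],None,fx=s,fy=s,interpolation=cv2.INTER_CUBIC)
for y in range(0,50,5): cv2.putText(big,str(y0+y),(0,y*s+6),0,.4,(0,255,255),1)
cv2.imwrite("pics/s7.png",big)
a=np.linspace(0,2*np.pi,72)
im2=camera("top");im2=np.clip(im2.astype(float)*1.5,0,255).astype(np.uint8)
cv2.imwrite("pics/t7.png",cv2.resize(im2[120:165,265:310],None,fx=12,fy=12,interpolation=cv2.INTER_CUBIC))
```

```text
(no output)
```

View pics/s7.png

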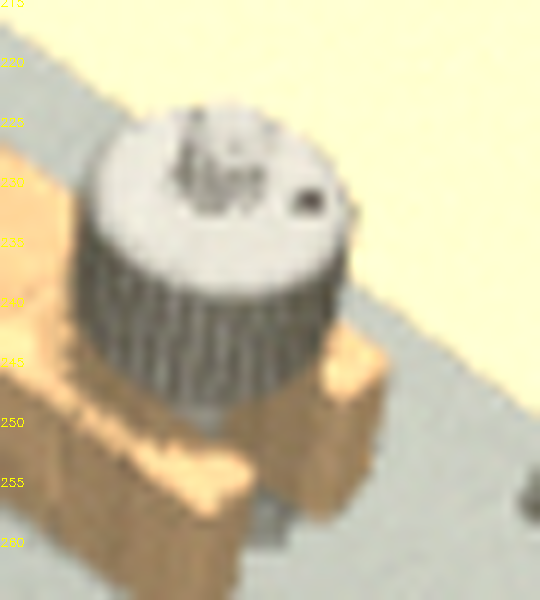

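View pics/t7.png

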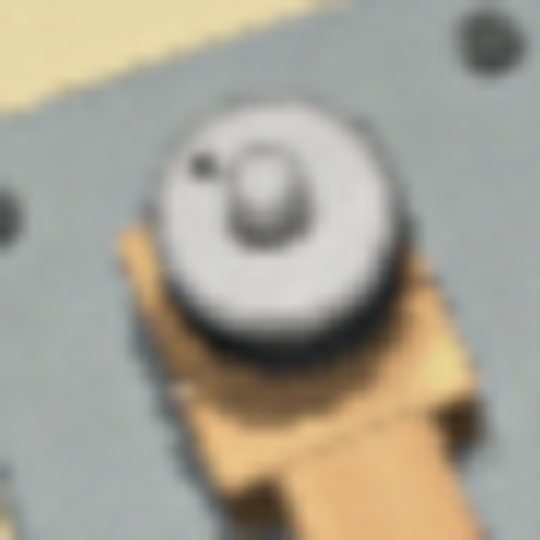

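>>> {"fn": "servo_tool", "kwargs": {"moves": [{"tx": 0.018, "ty": 0.036, "tz": 0, "wx": 0, "wy": 0, "wz": 0.12, "gripper": 0.07}, {"tx": 0.018, "ty": 0.036, "tz": 0, "wx": 0, "wy": 0, "wz": 0.12, "gripper": 0.07}, {"tx": 0.018, "ty": 0.036, "tz": 0, "wx": 0, "wy": 0, "wz": 0.12, "gripper": 0.07}, {"tx": 0.018, "ty": 0.036, "tz": 0, "wx": 0, "wy": 0, "wz": 0.12, "gripper": 0.07}, {"tx": 0.018, "ty": 0.036, "tz": 0, "wx": 0, "wy": 0, "wz": 0.12, "gripper": 0.07}, {"tx": 0.014, "ty": 0.025, "tz": 0, "wx": 0, "wy": 0, "wz": 0, "gripper": 0.07}, {"tx": 0, "ty": 0, "tz": 0, "wx": 0, "wy": 0, "wz": 0, "gripper": 0.07}], "squeeze": 8}}

```text
time: 8.2
position: [0.5849, 0.1549, 0.1868]
ee_rot: [-2.741, -1.527, -0.002]
force: [-0.5, -0.6, 0.8]
grip_width: 0.739
```

```bash
python3 -c "
from h import *
print(corr(),state()['position'],state()['qpos'])"
```

```text
(array([-0.00412269, -0.00069638, -0.        ]), np.float64(1.0167183933122725)) [0.58485046 0.15489796 0.18682624] [ 0.0599827   0.39822543 -0.5379631   1.77881077  0.22962071  1.02678453
 -1.11708135]
```

>>> {"fn": "servo_tool", "kwargs": {"moves": [{"tx": 0.004, "ty": -0.001, "tz": -0.03, "wx": -0.004, "wy": 0, "wz": 0.14, "gripper": 0.07}, {"tx": 0.004, "ty": 0, "tz": -0.03, "wx": 0, "wy": 0, "wz": 0.14, "gripper": 0.07}, {"tx": 0, "ty": 0, "tz": 0, "wx": 0, "wy": 0, "wz": 0, "gripper": 0.07}], "squeeze": 8}}

```text
time: 8.5
position: [0.592, 0.1593, 0.1257]
ee_rot: [-2.488, -1.915, -0.002]
force: [0.2, 0.2, 0.3]
grip_width: 0.745
```

```bash
python3 -c "
from h import *
print(corr(),state()['position'],state()['qpos'])"
```

```text
(array([-0.00253278, -0.00044674, -0.        ]), np.float64(1.3119936247770332)) [0.59197249 0.15930844 0.12566778] [ 0.07315267  0.4891104  -0.57244048  1.80921577  0.31850485  0.93580557
 -0.89582538]
```

>>> {"fn": "servo_tool", "kwargs": {"moves": [{"tx": 0, "ty": -0.003, "tz": 0.01, "wx": 0, "wy": 0, "wz": 0.15, "gripper": 0.07}, {"tx": 0, "ty": -0.003, "tz": 0, "wx": 0, "wy": 0, "wz": 0.15, "gripper": 0.07}, {"tx": 0, "ty": 0, "tz": 0, "wx": 0, "wy": 0, "wz": 0.15, "gripper": 0.07}, {"tx": 0, "ty": 0, "tz": 0, "wx": 0, "wy": 0, "wz": 0.15, "gripper": 0.07}, {"tx": 0, "ty": 0, "tz": 0, "wx": 0, "wy": 0, "wz": 0.15, "gripper": 0.07}, {"tx": 0, "ty": 0, "tz": 0, "wx": 0, "wy": 0, "wz": 0.15, "gripper": 0.07}, {"tx": 0, "ty": 0, "tz": 0, "wx": 0, "wy": 0, "wz": 0.15, "gripper": 0.07}, {"tx": 0, "ty": 0, "tz": 0, "wx": 0, "wy": 0, "wz": 0.15, "gripper": 0.07}, {"tx": 0, "ty": 0, "tz": 0, "wx": 0, "wy": 0, "wz": 0.15, "gripper": 0.07}, {"tx": 0, "ty": 0, "tz": 0, "wx": 0, "wy": 0, "wz": 0.15, "gripper": 0.07}], "squeeze": 8}}

```text
time: 9.5
position: [0.5897, 0.1578, 0.149]
ee_rot: [0.522, 3.095, -0.0]
force: [0.7, -0.4, -0.2]
grip_width: 0.746
```

```bash
python3 -c "
from h import *
print(corr(),state()['position'],state()['qpos'])"
```

```text
(array([0.00059455, 0.00262902, 0.        ]), np.float64(2.807423704130528)) [0.58972712 0.15776377 0.14896867] [ 0.31410514  0.55623742 -0.91544686  1.78568546  0.50548044  1.0509861
  0.44822085]
```

>>> {"fn": "servo_tool", "kwargs": {"moves": [{"tx": 0.003, "ty": -0.004, "tz": -0.01, "wx": 0, "wy": 0, "wz": 0.15, "gripper": 0.07}, {"tx": 0, "ty": 0, "tz": 0, "wx": 0, "wy": 0, "wz": 0.15, "gripper": 0.07}, {"tx": 0, "ty": 0, "tz": 0, "wx": 0, "wy": 0, "wz": 0.15, "gripper": 0.07}, {"tx": 0, "ty": 0, "tz": 0, "wx": 0, "wy": 0, "wz": 0.15, "gripper": 0.07}, {"tx": 0, "ty": 0, "tz": 0, "wx": 0, "wy": 0, "wz": 0.15, "gripper": 0.07}, {"tx": 0, "ty": 0, "tz": 0, "wx": 0, "wy": 0, "wz": 0.15, "gripper": 0.07}, {"tx": 0, "ty": 0, "tz": 0, "wx": 0, "wy": 0, "wz": 0.15, "gripper": 0.07}, {"tx": 0, "ty": 0, "tz": 0, "wx": 0, "wy": 0, "wz": 0.15, "gripper": 0.07}], "squeeze": 8}}

```text
time: 10.3
position: [0.592, 0.1547, 0.1497]
ee_rot: [-1.315, 2.845, -0.005]
force: [-0.0, 0.5, -0.1]
grip_width: 0.746
```

```bash
python3 -c "
from h import *
print(corr(),state()['position'],state()['qpos'])"
```

```text
(array([8.23917360e-05, 7.97894117e-03, 0.00000000e+00]), np.float64(-2.275933096203485)) [0.5919795  0.15471434 0.14972732] [ 0.45784909  0.67275574 -1.15596433  1.77915114  0.68147773  1.14629425
  1.51847834]
```

>>> {"fn": "servo_tool", "kwargs": {"moves": [{"tx": 0.001, "ty": -0.001, "tz": -0.03, "wx": 0, "wy": 0.008, "wz": 0, "gripper": 0.07}, {"tx": 0, "ty": 0, "tz": -0.02, "wx": 0, "wy": 0, "wz": 0, "gripper": 0.07}, {"tx": 0, "ty": 0, "tz": 0, "wx": 0, "wy": 0, "wz": 0, "gripper": 0.07}], "squeeze": 8}}

```text
time: 10.6
position: [0.5934, 0.1537, 0.1016]
ee_rot: [-1.309, 2.855, -0.004]
force: [-0.4, 0.1, -0.7]
grip_width: 0.743
```

```bash
python3 -c "
from h import *
print(corr(),state()['position'],state()['qpos'])
im=camera('scene');crop('scene',im,310,150,450,300,4,'pics/s8.png')"
```

```text
(array([0.00210787, 0.00223852, 0.        ]), np.float64(-2.28158023819043)) [0.59335829 0.15366512 0.10164309] [ 0.42380392  0.72570724 -1.10522557  1.80738463  0.73743404  1.08761877
  1.47648044]
```

View pics/s8.png

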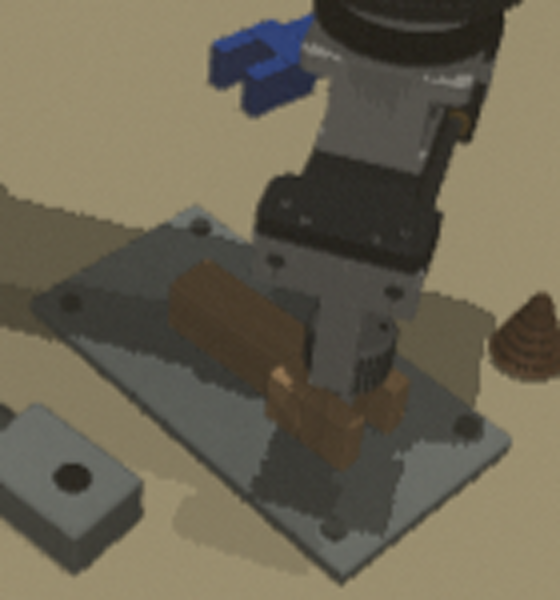

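>>> {"fn": "servo_tool", "kwargs": {"moves": [{"tx": 0, "ty": 0, "tz": -0.009, "wx": 0.002, "wy": 0.002, "wz": 0, "gripper": 0.07}, {"tx": 0, "ty": 0, "tz": -0.007, "wx": 0, "wy": 0, "wz": 0, "gripper": 0.06}, {"tx": 0, "ty": 0, "tz": 0, "wx": 0, "wy": 0, "wz": 0, "gripper": 0.055}], "squeeze": 10}}

```text
time: 10.95
position: [0.5944, 0.1547, 0.0882]
ee_rot: [-1.305, 2.854, -0.002]
force: [0.1, -0.2, -0.7]
grip_width: 0.614
```

>>> {"fn": "servo_tool", "kwargs": {"moves": [{"tx": 0, "ty": 0, "tz": 0, "wx": 0, "wy": 0, "wz": 0, "gripper": 0.05}, {"tx": 0, "ty": 0, "tz": 0, "wx": 0, "wy": 0, "wz": 0, "gripper": 0.045}, {"tx": 0, "ty": 0, "tz": 0, "wx": 0, "wy": 0, "wz": 0, "gripper": 0.035}, {"tx": 0, "ty": 0, "tz": 0, "wx": 0, "wy": 0, "wz": 0, "gripper": 0.035}, {"tx": 0, "ty": 0, "tz": 0, "wx": 0, "wy": 0, "wz": 0, "gripper": 0.035}], "squeeze": 10}}

```text
time: 11.45
position: [0.5926, 0.1566, 0.0888]
ee_rot: [-1.307, 2.855, 0.002]
force: [0.5, 1.8, -3.2]
grip_width: 0.465
```

```bash
cat > st.py <<'E'
from h import *
s=state();c=corr();print("t",round(s['time'],2),"pos",np.round(s['position'],4),"yaw",round(c[1],4),"tilt",np.round(c[0][:2],4),"F",np.round(s['force'],2),"T",np.round(s['ft_torque'],3),"w",round(s['grip_width']*.094,4),"q3,7",np.round(s['qpos'][[2,6]],2))
E
python3 st.py; python3 st.py
```

```text
t 11.45 pos [0.5926 0.1566 0.0888] yaw -2.2829 tilt [-0.002   0.0014] F [ 0.49  1.84 -3.24] T [ 0.285 -0.203  0.001] w 0.0437 q3,7 [-1.09  1.46]
t 11.45 pos [0.5926 0.1566 0.0888] yaw -2.2829 tilt [-0.002   0.0014] F [ 0.49  1.84 -3.24] T [ 0.285 -0.203  0.001] w 0.0437 q3,7 [-1.09  1.46]
```

>>> {"fn": "servo_tool", "kwargs": {"moves": [{"tx": 0, "ty": 0, "tz": -0.0004, "wx": 0, "wy": 0, "wz": -0.1, "gripper": 0.035}, {"tx": 0, "ty": 0, "tz": -0.0004, "wx": 0, "wy": 0, "wz": -0.1, "gripper": 0.035}], "squeeze": 12}}

```text
time: 11.65
position: [0.5929, 0.1563, 0.0881]
ee_rot: [-1.009, 2.973, 0.002]
force: [-2.2, 0.1, 0.4]
grip_width: 0.465
```

```bash
python3 st.py
```

```text
t 11.65 pos [0.5929 0.1563 0.0881] yaw -2.4875 tilt [-0.002   0.0018] F [-2.23  0.05  0.43] T [-0.025  0.254  0.038] w 0.0437 q3,7 [-1.05  1.28]
```

>>> {"fn": "servo_tool", "kwargs": {"moves": [{"tx": 0, "ty": 0, "tz": -0.0004, "wx": 0, "wy": 0, "wz": -0.1, "gripper": 0.035}, {"tx": 0, "ty": 0, "tz": -0.0004, "wx": 0, "wy": 0, "wz": -0.1, "gripper": 0.035}], "squeeze": 12}}

```text
time: 11.85
position: [0.5931, 0.156, 0.0876]
ee_rot: [-0.693, 3.062, 0.001]
force: [-2.3, -0.1, -0.2]
grip_width: 0.466
```

```bash
python3 st.py
python3 -c "
from h import *
im=camera('scene');crop('scene',im,310,150,450,300,4,'pics/s9.png')"
```

```text
t 11.85 pos [0.5931 0.156  0.0876] yaw -2.6964 tilt [-0.0012  0.0024] F [-2.34 -0.14 -0.21] T [-0.069  0.268  0.069] w 0.0438 q3,7 [-1.01  1.1 ]
```

View pics/s9.png

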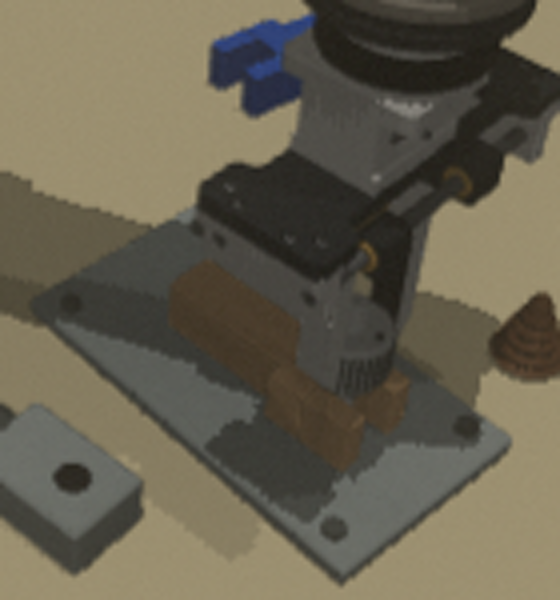

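>>> {"fn": "servo_tool", "kwargs": {"moves": [{"tx": 0, "ty": 0, "tz": -0.0003, "wx": 0, "wy": 0, "wz": -0.1, "gripper": 0.035}, {"tx": 0, "ty": 0, "tz": -0.0003, "wx": 0, "wy": 0, "wz": -0.1, "gripper": 0.035}], "squeeze": 12}}

```text
time: 12.1
position: [0.5931, 0.1556, 0.0872]
ee_rot: [-0.371, 3.117, -0.0]
force: [-1.6, -0.4, -2.6]
grip_width: 0.464
```

```bash
python3 st.py
```

```text
t 12.1 pos [0.5931 0.1556 0.0872] yaw -2.9046 tilt [-0.0001  0.0028] F [-1.59 -0.38 -2.63] T [-0.115  0.099  0.076] w 0.0436 q3,7 [-0.96  0.91]
```

>>> {"fn": "servo_tool", "kwargs": {"moves": [{"tx": 0, "ty": 0, "tz": -0.0002, "wx": 0, "wy": 0, "wz": -0.1, "gripper": 0.035}, {"tx": 0, "ty": 0, "tz": -0.0002, "wx": 0, "wy": 0, "wz": -0.1, "gripper": 0.035}], "squeeze": 12}}

```text
time: 12.3
position: [0.5932, 0.1552, 0.0868]
ee_rot: [-0.052, 3.139, -0.002]
force: [-1.0, 0.3, -3.6]
grip_width: 0.468
```

```bash
python3 st.py
```

```text
t 12.3 pos [0.5932 0.1552 0.0868] yaw -3.1085 tilt [0.0009 0.0027] F [-0.99  0.34 -3.56] T [-0.019  0.111  0.07 ] w 0.044 q3,7 [-0.92  0.73]
```

>>> {"fn": "servo_tool", "kwargs": {"moves": [{"tx": 0, "ty": 0, "tz": -0.0002, "wx": 0, "wy": 0, "wz": -0.1, "gripper": 0.035}, {"tx": 0, "ty": 0, "tz": -0.0002, "wx": 0, "wy": 0, "wz": -0.1, "gripper": 0.035}], "squeeze": 12}}

```text
time: 12.5
position: [0.5931, 0.1548, 0.0863]
ee_rot: [0.268, 3.128, -0.003]
force: [-0.5, 0.6, -2.5]
grip_width: 0.46
```

```bash
python3 st.py
```

```text
t 12.5 pos [0.5931 0.1548 0.0863] yaw 2.9707 tilt [0.0019 0.0021] F [-0.48  0.58 -2.48] T [-0.035  0.081  0.112] w 0.0433 q3,7 [-0.88  0.55]
```

>>> {"fn": "servo_tool", "kwargs": {"moves": [{"tx": 0, "ty": 0, "tz": -0.0002, "wx": 0, "wy": 0, "wz": -0.1, "gripper": 0.035}, {"tx": 0, "ty": 0, "tz": -0.0002, "wx": 0, "wy": 0, "wz": -0.1, "gripper": 0.035}], "squeeze": 12}}

```text
time: 12.7
position: [0.593, 0.1544, 0.0858]
ee_rot: [0.585, 3.085, -0.004]
force: [-0.7, -0.7, -1.0]
grip_width: 0.466
```

```bash
python3 st.py
```

```text
t 12.7 pos [0.593  0.1544 0.0858] yaw 2.7669 tilt [0.0028 0.0013] F [-0.69 -0.73 -1.03] T [-0.067  0.222  0.081] w 0.0438 q3,7 [-0.83  0.37]
```

>>> {"fn": "servo_tool", "kwargs": {"moves": [{"tx": 0, "ty": 0, "tz": -0.0002, "wx": 0, "wy": 0, "wz": -0.1, "gripper": 0.035}], "squeeze": 12}}

```text
time: 12.8
position: [0.5929, 0.1543, 0.0855]
ee_rot: [0.741, 3.051, -0.005]
force: [-2.5, 0.6, -1.6]
grip_width: 0.466
```

```bash
python3 st.py
```

```text
t 12.8 pos [0.5929 0.1543 0.0855] yaw 2.665 tilt [0.0032 0.0007] F [-2.53  0.65 -1.6 ] T [-0.133  0.26   0.081] w 0.0438 q3,7 [-0.81  0.28]
```

>>> {"fn": "servo_tool", "kwargs": {"moves": [{"tx": 0, "ty": 0, "tz": -0.0002, "wx": 0, "wy": 0, "wz": -0.1, "gripper": 0.035}], "squeeze": 12}}

```text
time: 12.9
position: [0.5928, 0.1541, 0.0853]
ee_rot: [0.896, 3.01, -0.005]
force: [-0.8, 0.6, -1.1]
grip_width: 0.465
```

```bash
python3 st.py
```

```text
t 12.9 pos [0.5928 0.1541 0.0853] yaw 2.5631 tilt [0.0035 0.0002] F [-0.81  0.59 -1.13] T [-0.145  0.25   0.049] w 0.0437 q3,7 [-0.78  0.2 ]
```

>>> {"fn": "servo_tool", "kwargs": {"moves": [{"tx": 0, "ty": 0, "tz": -0.0002, "wx": 0.002, "wy": 0, "wz": -0.1, "gripper": 0.035}, {"tx": 0, "ty": 0, "tz": -0.0002, "wx": 0, "wy": 0, "wz": -0.1, "gripper": 0.035}], "squeeze": 12}}

```text
time: 13.1
position: [0.5926, 0.1538, 0.0848]
ee_rot: [-1.198, -2.904, 0.004]
force: [-1.3, 0.9, -2.2]
grip_width: 0.462
```

```bash
python3 st.py
```

```text
t 13.1 pos [0.5926 0.1538 0.0848] yaw 2.3594 tilt [ 0.0021 -0.001 ] F [-1.26  0.91 -2.2 ] T [-0.062  0.27   0.074] w 0.0435 q3,7 [-0.74  0.02]
```

>>> {"fn": "servo_tool", "kwargs": {"moves": [{"tx": 0, "ty": 0, "tz": -0.0002, "wx": 0, "wy": 0, "wz": -0.1, "gripper": 0.035}, {"tx": 0, "ty": 0, "tz": -0.0002, "wx": 0, "wy": 0, "wz": -0.1, "gripper": 0.035}], "squeeze": 12}}

```text
time: 13.3
position: [0.5923, 0.1536, 0.0843]
ee_rot: [-1.486, -2.767, 0.005]
force: [-2.1, -0.3, -1.7]
grip_width: 0.46
```

```bash
python3 st.py
```

```text
t 13.3 pos [0.5923 0.1536 0.0843] yaw 2.1557 tilt [ 0.0023 -0.0022] F [-2.11 -0.34 -1.69] T [-0.094  0.371  0.086] w 0.0432 q3,7 [-0.69 -0.16]
```

>>> {"fn": "servo_tool", "kwargs": {"moves": [{"tx": 0, "ty": 0, "tz": -0.0002, "wx": 0, "wy": 0, "wz": -0.1, "gripper": 0.035}, {"tx": 0, "ty": 0, "tz": -0.0002, "wx": 0, "wy": 0, "wz": -0.1, "gripper": 0.035}], "squeeze": 12}}

```text
time: 13.5
position: [0.5919, 0.1534, 0.0838]
ee_rot: [-1.759, -2.601, 0.006]
force: [-1.5, -1.0, -1.1]
grip_width: 0.465
```

```bash
python3 st.py
```

```text
t 13.5 pos [0.5919 0.1534 0.0838] yaw 1.9522 tilt [ 0.0022 -0.0035] F [-1.53 -0.98 -1.09] T [-0.115  0.411  0.104] w 0.0437 q3,7 [-0.65 -0.34]
```

>>> {"fn": "servo_tool", "kwargs": {"moves": [{"tx": 0.0003, "ty": 0, "tz": -0.0002, "wx": 0.001, "wy": -0.002, "wz": -0.1, "gripper": 0.035}, {"tx": 0.0003, "ty": 0, "tz": -0.0002, "wx": 0.001, "wy": -0.002, "wz": -0.1, "gripper": 0.035}], "squeeze": 12}}

```text
time: 13.7
position: [0.5916, 0.1533, 0.0832]
ee_rot: [-2.015, -2.409, 0.002]
force: [-4.5, -0.4, 0.4]
grip_width: 0.464
```

```bash
python3 st.py
```

```text
t 13.7 pos [0.5916 0.1533 0.0832] yaw 1.7488 tilt [ 0.0006 -0.0017] F [-4.47 -0.39  0.43] T [-0.111  1.093  0.092] w 0.0436 q3,7 [-0.6  -0.51]
```

>>> {"fn": "servo_tool", "kwargs": {"moves": [{"tx": 0.0002, "ty": 0, "tz": -0.0002, "wx": 0, "wy": 0, "wz": -0.1, "gripper": 0.035}, {"tx": 0.0002, "ty": 0, "tz": -0.0002, "wx": 0, "wy": 0, "wz": -0.1, "gripper": 0.035}], "squeeze": 12}}

```text
time: 13.9
position: [0.5912, 0.1533, 0.0828]
ee_rot: [-2.248, -2.192, 0.004]
force: [-2.1, -0.3, -0.8]
grip_width: 0.463
```

```bash
python3 st.py
```

```text
t 13.9 pos [0.5912 0.1533 0.0828] yaw 1.5455 tilt [ 0.0007 -0.0033] F [-2.15 -0.35 -0.84] T [-0.051  0.701  0.093] w 0.0435 q3,7 [-0.55 -0.69]
```

>>> {"fn": "servo_tool", "kwargs": {"moves": [{"tx": 0.0002, "ty": 0, "tz": -0.0002, "wx": 0, "wy": 0, "wz": -0.1, "gripper": 0.035}, {"tx": 0.0002, "ty": 0, "tz": -0.0002, "wx": 0, "wy": 0, "wz": -0.1, "gripper": 0.035}], "squeeze": 12}}

```text
time: 14.1
position: [0.5908, 0.1533, 0.0823]
ee_rot: [-2.458, -1.952, 0.007]
force: [-1.7, 0.2, 0.6]
grip_width: 0.465
```

```bash
python3 st.py
```

```text
t 14.1 pos [0.5908 0.1533 0.0823] yaw 1.3424 tilt [ 0.0004 -0.005 ] F [-1.7   0.17  0.58] T [-0.031  0.668  0.031] w 0.0438 q3,7 [-0.51 -0.87]
```

>>> {"fn": "servo_tool", "kwargs": {"moves": [{"tx": 0, "ty": 0, "tz": -0.0002, "wx": 0, "wy": -0.001, "wz": -0.1, "gripper": 0.035}, {"tx": 0, "ty": 0, "tz": -0.0002, "wx": 0, "wy": -0.001, "wz": -0.1, "gripper": 0.035}], "squeeze": 12}}

```text
time: 14.3
position: [0.5903, 0.1535, 0.0818]
ee_rot: [-2.644, -1.693, 0.005]
force: [-1.7, 0.8, -1.0]
grip_width: 0.463
```

```bash
python3 st.py
```

```text
t 14.3 pos [0.5903 0.1535 0.0818] yaw 1.1391 tilt [-0.0002 -0.004 ] F [-1.7   0.76 -0.96] T [0.021 0.339 0.074] w 0.0435 q3,7 [-0.46 -1.04]
```

>>> {"fn": "servo_tool", "kwargs": {"moves": [{"tx": 0, "ty": 0, "tz": -0.0002, "wx": 0, "wy": -0.001, "wz": -0.1, "gripper": 0.035}, {"tx": 0, "ty": 0, "tz": -0.0002, "wx": 0, "wy": -0.001, "wz": -0.1, "gripper": 0.035}], "squeeze": 12}}

```text
time: 14.5
position: [0.59, 0.1537, 0.0814]
ee_rot: [-2.802, -1.416, 0.003]
force: [-1.3, -0.1, -1.6]
grip_width: 0.467
```

```bash
python3 st.py;python3 -c "
from h import *
im=camera('scene');crop('scene',im,360,190,450,280,6,'pics/s10.png')"
```

```text
t 14.5 pos [0.59   0.1537 0.0814] yaw 0.9359 tilt [-0.0007 -0.0025] F [-1.26 -0.11 -1.55] T [0.111 0.321 0.088] w 0.0439 q3,7 [-0.41 -1.22]
```

View pics/s10.png

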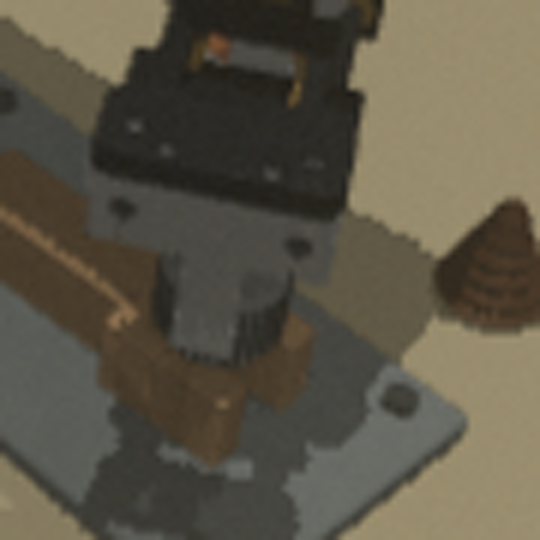

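>>> {"fn": "servo_tool", "kwargs": {"moves": [{"tx": 0, "ty": 0, "tz": -0.0002, "wx": 0, "wy": 0, "wz": -0.1, "gripper": 0.035}, {"tx": 0, "ty": 0, "tz": -0.0002, "wx": 0, "wy": 0, "wz": -0.1, "gripper": 0.035}], "squeeze": 12}}

```text
time: 14.75
position: [0.5897, 0.1539, 0.0809]
ee_rot: [-2.931, -1.124, 0.004]
force: [-0.8, 1.9, -1.9]
grip_width: 0.47
```

```bash
python3 st.py
```

```text
t 14.75 pos [0.5897 0.1539 0.0809] yaw 0.7324 tilt [-0.0012 -0.003 ] F [-0.82  1.87 -1.87] T [0.228 0.307 0.068] w 0.0442 q3,7 [-0.37 -1.4 ]
```

>>> {"fn": "servo_tool", "kwargs": {"moves": [{"tx": 0, "ty": 0, "tz": -0.0002, "wx": 0, "wy": 0, "wz": -0.1, "gripper": 0.035}], "squeeze": 12}}

```text
time: 14.85
position: [0.5896, 0.1541, 0.0806]
ee_rot: [-2.983, -0.977, 0.004]
force: [-2.0, -0.5, -1.6]
grip_width: 0.465
```

```bash
python3 st.py
```

```text
t 14.85 pos [0.5896 0.1541 0.0806] yaw 0.6329 tilt [-0.0015 -0.0031] F [-1.99 -0.53 -1.61] T [0.11  0.353 0.068] w 0.0437 q3,7 [-0.34 -1.49]
```

>>> {"fn": "servo_tool", "kwargs": {"moves": [{"tx": 0, "ty": 0, "tz": -0.0002, "wx": 0, "wy": 0, "wz": -0.1, "gripper": 0.035}], "squeeze": 12}}

```text
time: 14.95
position: [0.5895, 0.1543, 0.0804]
ee_rot: [-3.028, -0.827, 0.004]
force: [-1.4, 0.9, -2.1]
grip_width: 0.464
```

```bash
python3 st.py
```

```text
t 14.95 pos [0.5895 0.1543 0.0804] yaw 0.5331 tilt [-0.0019 -0.0032] F [-1.37  0.91 -2.13] T [0.141 0.164 0.058] w 0.0436 q3,7 [-0.32 -1.57]
```

>>> {"fn": "servo_tool", "kwargs": {"moves": [{"tx": 0, "ty": 0, "tz": -0.0002, "wx": 0, "wy": 0, "wz": -0.1, "gripper": 0.035}], "squeeze": 12}}

```text
time: 15.05
position: [0.5894, 0.1545, 0.0802]
ee_rot: [-3.065, -0.675, 0.004]
force: [-1.0, 0.8, -0.8]
grip_width: 0.46
```

```bash
python3 st.py
```

```text
t 15.05 pos [0.5894 0.1545 0.0802] yaw 0.4335 tilt [-0.0022 -0.0033] F [-0.96  0.81 -0.83] T [0.17  0.254 0.113] w 0.0433 q3,7 [-0.3  -1.66]
```

>>> {"fn": "servo_tool", "kwargs": {"moves": [{"tx": 0, "ty": 0, "tz": -0.0002, "wx": 0, "wy": 0, "wz": -0.1, "gripper": 0.035}], "squeeze": 12}}

```text
time: 15.15
position: [0.5893, 0.1546, 0.0799]
ee_rot: [-3.095, -0.522, 0.005]
force: [-0.7, -0.0, -1.3]
grip_width: 0.466
```

```bash
python3 st.py
```

```text
t 15.15 pos [0.5893 0.1546 0.0799] yaw 0.3339 tilt [-0.0025 -0.0034] F [-0.7  -0.04 -1.26] T [0.161 0.222 0.005] w 0.0438 q3,7 [-0.27 -1.75]
```

>>> {"fn": "servo_tool", "kwargs": {"moves": [{"tx": 0, "ty": 0, "tz": -0.0002, "wx": 0, "wy": 0, "wz": -0.1, "gripper": 0.035}], "squeeze": 12}}

```text
time: 15.25
position: [0.5893, 0.1548, 0.0797]
ee_rot: [-3.117, -0.367, 0.004]
force: [-1.8, -0.1, -1.4]
grip_width: 0.467
```

```bash
python3 st.py
```

```text
t 15.25 pos [0.5893 0.1548 0.0797] yaw 0.2344 tilt [-0.0029 -0.0032] F [-1.81 -0.06 -1.4 ] T [0.131 0.157 0.087] w 0.0439 q3,7 [-0.25 -1.83]
```

>>> {"fn": "servo_tool", "kwargs": {"moves": [{"tx": 0, "ty": 0, "tz": -0.0002, "wx": 0, "wy": 0, "wz": -0.1, "gripper": 0.035}], "squeeze": 12}}

```text
time: 15.35
position: [0.5893, 0.155, 0.0795]
ee_rot: [-3.131, -0.211, 0.004]
force: [-0.7, 0.1, -1.5]
grip_width: 0.464
```

```bash
python3 st.py
```

```text
t 15.35 pos [0.5893 0.155  0.0795] yaw 0.1346 tilt [-0.0033 -0.0031] F [-0.71  0.14 -1.48] T [0.197 0.138 0.043] w 0.0437 q3,7 [-0.23 -1.92]
```

>>> {"fn": "servo_tool", "kwargs": {"moves": [{"tx": 0, "ty": 0, "tz": -0.0002, "wx": 0, "wy": 0, "wz": -0.1, "gripper": 0.035}], "squeeze": 12}}

```text
time: 15.45
position: [0.5893, 0.1552, 0.0792]
ee_rot: [-3.137, -0.055, 0.004]
force: [-0.5, 0.4, -1.8]
grip_width: 0.466
```

```bash
python3 st.py
```

```text
t 15.45 pos [0.5893 0.1552 0.0792] yaw 0.035 tilt [-0.0036 -0.0029] F [-0.5   0.38 -1.78] T [0.214 0.094 0.112] w 0.0438 q3,7 [-0.2  -2.01]
```

>>> {"fn": "servo_tool", "kwargs": {"moves": [{"tx": 0, "ty": 0, "tz": -0.0002, "wx": 0, "wy": 0, "wz": -0.1, "gripper": 0.035}], "squeeze": 12}}

```text
time: 15.55
position: [0.5893, 0.1554, 0.079]
ee_rot: [-3.136, 0.101, 0.004]
force: [0.4, 0.8, -1.9]
grip_width: 0.462
```

```bash
python3 st.py
```

```text
t 15.55 pos [0.5893 0.1554 0.079 ] yaw -0.0646 tilt [-0.004  -0.0026] F [ 0.35  0.78 -1.91] T [0.196 0.044 0.071] w 0.0435 q3,7 [-0.18 -2.09]
```

>>> {"fn": "servo_tool", "kwargs": {"moves": [{"tx": 0, "ty": 0, "tz": -0.0002, "wx": 0, "wy": 0, "wz": -0.1, "gripper": 0.035}], "squeeze": 12}}

```text
time: 15.65
position: [0.5893, 0.1555, 0.0787]
ee_rot: [-3.127, 0.257, 0.004]
force: [0.2, 0.3, -2.2]
grip_width: 0.465
```

```bash
python3 st.py
```

```text
t 15.65 pos [0.5893 0.1555 0.0787] yaw -0.1642 tilt [-0.0042 -0.0023] F [ 0.22  0.25 -2.16] T [0.183 0.042 0.054] w 0.0437 q3,7 [-0.16 -2.18]
```

>>> {"fn": "servo_tool", "kwargs": {"moves": [{"tx": 0, "ty": 0, "tz": -0.0002, "wx": 0, "wy": 0, "wz": -0.1, "gripper": 0.035}], "squeeze": 12}}

```text
time: 15.75
position: [0.5893, 0.1558, 0.0785]
ee_rot: [-3.11, 0.413, 0.004]
force: [0.3, 0.3, -1.6]
grip_width: 0.468
```

```bash
python3 st.py
```

```text
t 15.75 pos [0.5893 0.1558 0.0785] yaw -0.2638 tilt [-0.0045 -0.0019] F [ 0.32  0.33 -1.62] T [0.168 0.007 0.065] w 0.044 q3,7 [-0.13 -2.27]
```

>>> {"fn": "servo_tool", "kwargs": {"moves": [{"tx": 0, "ty": 0, "tz": -0.0002, "wx": 0, "wy": 0, "wz": -0.1, "gripper": 0.035}], "squeeze": 12}}

```text
time: 15.85
position: [0.5894, 0.1559, 0.0783]
ee_rot: [-3.086, 0.567, 0.004]
force: [-0.5, 0.7, -2.2]
grip_width: 0.465
```

```bash
python3 st.py; python3 -c "
from h import *
im=camera('scene');im=np.clip(im*2.0,0,255).astype(np.uint8);crop('scene',im,370,205,430,265,9,'pics/s11.png')"
```

```text
t 15.85 pos [0.5894 0.1559 0.0783] yaw -0.3634 tilt [-0.0047 -0.0015] F [-0.46  0.67 -2.17] T [0.171 0.018 0.091] w 0.0437 q3,7 [-0.11 -2.35]
```

View pics/s11.png

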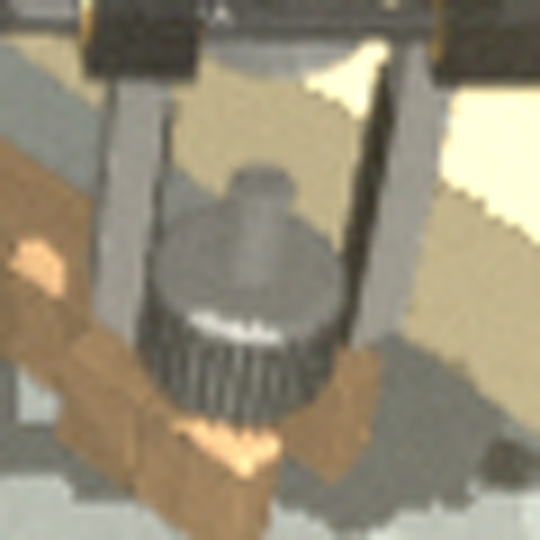

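>>> {"fn": "servo_tool", "kwargs": {"moves": [{"tx": 0, "ty": 0, "tz": 0, "wx": 0, "wy": 0, "wz": 0, "gripper": 0.06}, {"tx": 0, "ty": 0, "tz": 0, "wx": 0, "wy": 0, "wz": 0, "gripper": 0.06}, {"tx": 0.001, "ty": 0, "tz": 0.001, "wx": -0.004, "wy": -0.001, "wz": 0.15, "gripper": 0.06}, {"tx": 0.001, "ty": -0.001, "tz": 0, "wx": 0, "wy": 0, "wz": 0.15, "gripper": 0.06}, {"tx": 0, "ty": 0, "tz": 0, "wx": 0, "wy": 0, "wz": 0.15, "gripper": 0.06}, {"tx": 0, "ty": 0, "tz": 0, "wx": 0, "wy": 0, "wz": 0.15, "gripper": 0.06}], "squeeze": 12}}

```text
time: 16.5
position: [0.5921, 0.1557, 0.08]
ee_rot: [-3.118, -0.383, -0.001]
force: [0.3, 0.1, 0.7]
grip_width: 0.638
```

```bash
python3 st.py
```

```text
t 16.5 pos [0.5921 0.1557 0.08  ] yaw 0.2446 tilt [-0.0003  0.0004] F [0.34 0.11 0.69] T [ 0.001 -0.042  0.006] w 0.06 q3,7 [-0.25 -1.83]
```

>>> {"fn": "servo_tool", "kwargs": {"moves": [{"tx": -0.0004, "ty": 0, "tz": 0, "wx": 0, "wy": 0, "wz": 0.15, "gripper": 0.06}, {"tx": 0, "ty": 0, "tz": 0, "wx": 0, "wy": 0, "wz": 0.15, "gripper": 0.06}, {"tx": 0, "ty": 0, "tz": 0, "wx": 0, "wy": 0, "wz": 0.15, "gripper": 0.06}, {"tx": 0, "ty": 0, "tz": 0, "wx": 0, "wy": 0, "wz": 0.15, "gripper": 0.06}, {"tx": 0, "ty": 0, "tz": 0, "wx": 0, "wy": 0, "wz": 0.15, "gripper": 0.06}, {"tx": 0, "ty": 0, "tz": 0, "wx": 0, "wy": 0, "wz": 0.15, "gripper": 0.06}, {"tx": 0, "ty": 0, "tz": 0, "wx": 0, "wy": 0, "wz": 0, "gripper": 0.06}], "squeeze": 12}}

```text
time: 17.2
position: [0.5931, 0.1551, 0.0813]
ee_rot: [-2.636, -1.708, -0.004]
force: [-0.6, -1.0, -0.4]
grip_width: 0.64
```

```bash
python3 st.py
```

```text
t 17.2 pos [0.5931 0.1551 0.0813] yaw 1.1499 tilt [-0.0022  0.0018] F [-0.56 -0.98 -0.36] T [-0.001 -0.068 -0.012] w 0.0602 q3,7 [-0.46 -1.04]
```

>>> {"fn": "servo_tool", "kwargs": {"moves": [{"tx": -0.0016, "ty": 0, "tz": -0.003, "wx": -0.002, "wy": 0.002, "wz": 0, "gripper": 0.055}, {"tx": 0, "ty": 0, "tz": 0, "wx": 0, "wy": 0, "wz": 0, "gripper": 0.05}, {"tx": 0, "ty": 0, "tz": 0, "wx": 0, "wy": 0, "wz": 0, "gripper": 0.04}, {"tx": 0, "ty": 0, "tz": 0, "wx": 0, "wy": 0, "wz": 0, "gripper": 0.035}, {"tx": 0, "ty": 0, "tz": 0, "wx": 0, "wy": 0, "wz": 0, "gripper": 0.035}], "squeeze": 14}}

```text
time: 17.7
position: [0.5912, 0.155, 0.0781]
ee_rot: [-2.643, -1.698, 0.001]
force: [0.9, -1.3, 0.5]
grip_width: 0.466
```

```bash
python3 st.py
```

```text
t 17.7 pos [0.5912 0.155  0.0781] yaw 1.142 tilt [ 0.0003 -0.0006] F [ 0.86 -1.34  0.5 ] T [-0.317 -0.141 -0.018] w 0.0438 q3,7 [-0.46 -1.05]
```

>>> {"fn": "servo_tool", "kwargs": {"moves": [{"tx": 0, "ty": 0, "tz": -0.0002, "wx": 0, "wy": 0, "wz": -0.1, "gripper": 0.035}], "squeeze": 14}}

```text
time: 17.8
position: [0.5912, 0.155, 0.078]
ee_rot: [-2.725, -1.563, 0.001]
force: [-2.7, -0.4, 0.4]
grip_width: 0.466
```

```bash
python3 st.py
```

```text
t 17.8 pos [0.5912 0.155  0.078 ] yaw 1.0415 tilt [ 0.0002 -0.0006] F [-2.69 -0.37  0.42] T [-0.043  0.267  0.105] w 0.0438 q3,7 [-0.44 -1.14]
```

>>> {"fn": "servo_tool", "kwargs": {"moves": [{"tx": 0, "ty": 0, "tz": -0.0002, "wx": 0, "wy": 0, "wz": -0.1, "gripper": 0.035}], "squeeze": 14}}

```text
time: 17.9
position: [0.5911, 0.155, 0.0779]
ee_rot: [-2.803, -1.419, 0.001]
force: [-1.7, -0.1, 0.4]
grip_width: 0.466
```

```bash
python3 st.py
```

```text
t 17.9 pos [0.5911 0.155  0.0779] yaw 0.9372 tilt [ 0.0001 -0.0006] F [-1.69 -0.14  0.38] T [-0.144  0.384  0.163] w 0.0438 q3,7 [-0.41 -1.23]
```

>>> {"fn": "servo_tool", "kwargs": {"moves": [{"tx": 0, "ty": 0, "tz": -0.0002, "wx": 0, "wy": 0, "wz": -0.1, "gripper": 0.035}], "squeeze": 14}}

```text
time: 18.0
position: [0.5911, 0.155, 0.0777]
ee_rot: [-2.873, -1.271, 0.001]
force: [-1.1, 0.2, -0.1]
grip_width: 0.463
```

```bash
python3 st.py
```

```text
t 18.0 pos [0.5911 0.155  0.0777] yaw 0.8329 tilt [ 0.0002 -0.0006] F [-1.07  0.18 -0.09] T [-0.14   0.371  0.155] w 0.0435 q3,7 [-0.39 -1.32]
```

>>> {"fn": "servo_tool", "kwargs": {"moves": [{"tx": 0, "ty": 0, "tz": -0.0001, "wx": 0, "wy": 0, "wz": -0.05, "gripper": 0.035}], "squeeze": 14}}

```text
time: 18.1
position: [0.5911, 0.155, 0.0776]
ee_rot: [2.906, 1.192, -0.001]
force: [-0.7, 0.0, 0.8]
grip_width: 0.466
```

```bash
python3 st.py; python3 -c "
from h import *
im=camera('scene');im=np.clip(im*2.0,0,255).astype(np.uint8);crop('scene',im,370,205,430,265,9,'pics/s12.png')";python3 st.py
```

```text
t 18.1 pos [0.5911 0.155  0.0776] yaw 0.7787 tilt [ 0.0004 -0.0005] F [-0.71  0.03  0.76] T [-0.234  0.207  0.234] w 0.0438 q3,7 [-0.37 -1.37]
t 18.15 pos [0.5911 0.1551 0.0776] yaw 0.7767 tilt [ 0.0004 -0.0005] F [-0.92 -0.37  0.45] T [-0.192  0.198  0.087] w 0.0438 q3,7 [-0.37 -1.37]
```

View pics/s12.png

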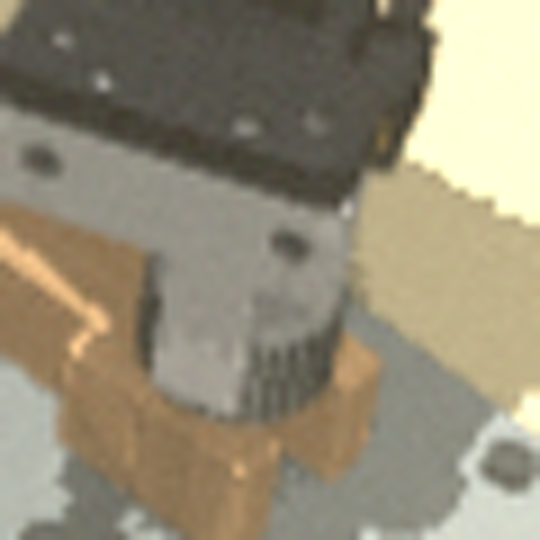

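>>> {"fn": "servo_tool", "kwargs": {"moves": [{"tx": 0, "ty": 0, "tz": -0.0001, "wx": 0, "wy": 0, "wz": -0.03, "gripper": 0.035}], "squeeze": 14}}

```text
time: 18.25
position: [0.5911, 0.1551, 0.0776]
ee_rot: [2.924, 1.147, -0.001]
force: [-1.1, -0.2, 1.2]
grip_width: 0.467
```

```bash
python3 st.py; python3 -c "
from h import *
camera('scene')";python3 st.py
```

```text
t 18.25 pos [0.5911 0.1551 0.0776] yaw 0.7474 tilt [ 0.0007 -0.0004] F [-1.11 -0.23  1.15] T [-0.231  0.205  0.217] w 0.0439 q3,7 [-0.37 -1.39]
t 18.3 pos [0.5911 0.155  0.0776] yaw 0.7444 tilt [ 0.0007 -0.0005] F [-0.75 -0.28  0.46] T [-0.219  0.202  0.128] w 0.0442 q3,7 [-0.37 -1.4 ]
```

>>> {"fn": "servo_tool", "kwargs": {"moves": [{"tx": 0, "ty": 0, "tz": 0, "wx": 0, "wy": 0, "wz": 0, "gripper": 0.06}, {"tx": 0, "ty": 0, "tz": 0, "wx": 0, "wy": 0, "wz": 0, "gripper": 0.07}, {"tx": 0, "ty": 0, "tz": 0, "wx": 0, "wy": 0, "wz": 0, "gripper": 0.07}, {"tx": 0, "ty": 0, "tz": 0.03, "wx": 0, "wy": 0, "wz": 0, "gripper": 0.07}, {"tx": 0, "ty": 0, "tz": 0.04, "wx": 0, "wy": 0, "wz": 0, "gripper": 0.07}, {"tx": -0.005, "ty": -0.03, "tz": 0.03, "wx": 0, "wy": 0, "wz": 0, "gripper": 0.07}, {"tx": -0.01, "ty": -0.045, "tz": 0, "wx": 0, "wy": 0, "wz": 0, "gripper": 0.07}, {"tx": -0.01, "ty": -0.045, "tz": 0, "wx": 0, "wy": 0, "wz": 0, "gripper": 0.07}, {"tx": -0.01, "ty": -0.045, "tz": 0, "wx": 0, "wy": 0, "wz": 0, "gripper": 0.07}, {"tx": -0.01, "ty": -0.045, "tz": 0, "wx": 0, "wy": 0, "wz": 0, "gripper": 0.07}], "squeeze": 14}}

```text
time: 19.3
position: [0.5449, -0.0537, 0.182]
ee_rot: [-2.914, -1.171, -0.005]
force: [0.8, -0.6, -0.8]
grip_width: 0.746
```

```bash
python3 st.py; python3 -c "
from h import *
im=camera('scene');im=np.clip(im*2.0,0,255).astype(np.uint8);crop('scene',im,370,205,430,265,9,'pics/s13.png');crop('scene',im,310,190,450,300,5,'pics/s13b.png')
im=camera('top');im=np.clip(im*1.5,0,255).astype(np.uint8);crop('top',im,265,120,310,165,12,'pics/t13.png')"
```

```text
t 19.3 pos [ 0.5449 -0.0537  0.182 ] yaw 0.7643 tilt [-0.0024  0.0028] F [ 0.78 -0.6  -0.82] T [-0.054 -0.037  0.06 ] w 0.0701 q3,7 [-0.35 -0.93]
```

View pics/s13.png

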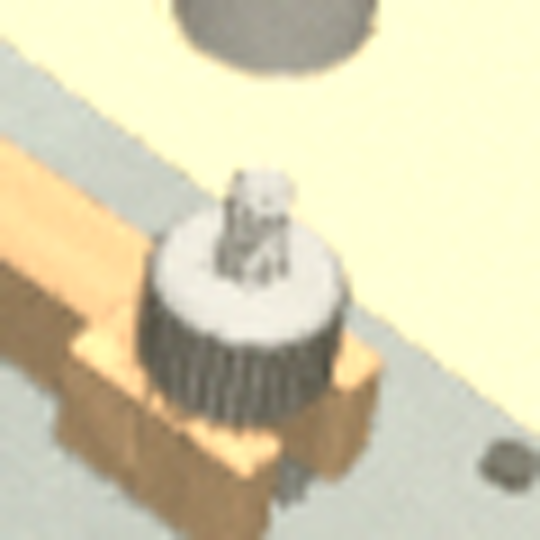

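View pics/t13.png

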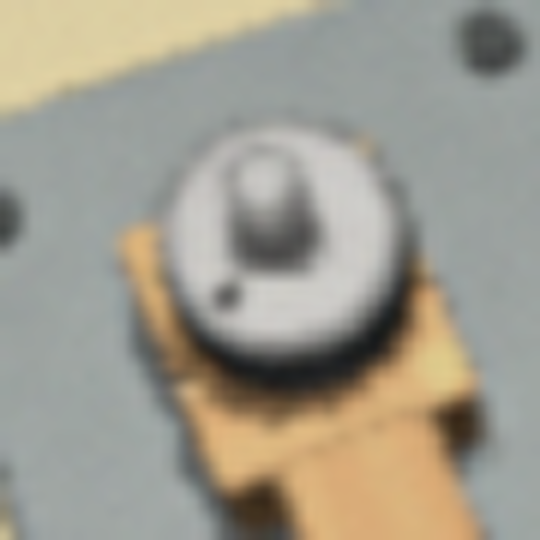

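View pics/s13b.png

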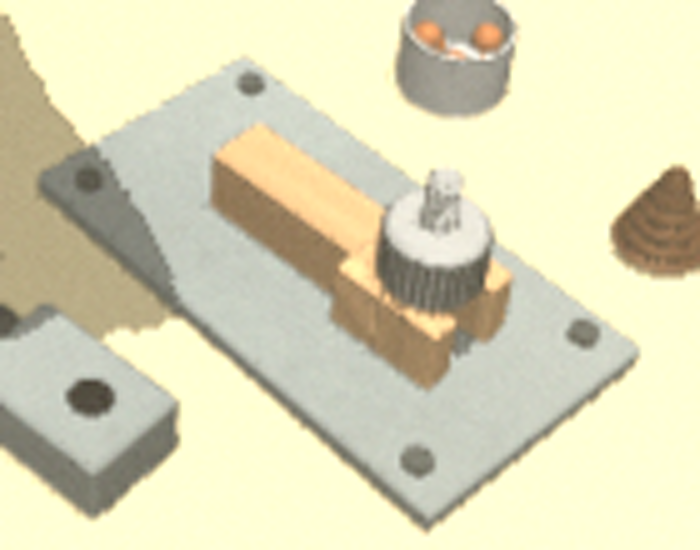

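>>> {"fn": "servo_tool", "kwargs": {"moves": [{"tx": 0.01, "ty": 0.042, "tz": 0, "wx": 0, "wy": 0, "wz": 0, "gripper": 0.07}, {"tx": 0.01, "ty": 0.042, "tz": 0, "wx": 0, "wy": 0, "wz": 0, "gripper": 0.07}, {"tx": 0.01, "ty": 0.042, "tz": 0, "wx": 0, "wy": 0, "wz": 0, "gripper": 0.07}, {"tx": 0.01, "ty": 0.042, "tz": 0, "wx": 0, "wy": 0, "wz": 0, "gripper": 0.07}, {"tx": 0.004, "ty": 0.02, "tz": 0, "wx": 0, "wy": 0, "wz": 0, "gripper": 0.07}, {"tx": 0, "ty": 0, "tz": 0, "wx": 0, "wy": 0, "wz": 0, "gripper": 0.07}], "squeeze": 14}}

```text
time: 20.0
position: [0.5887, 0.1343, 0.1824]
ee_rot: [2.922, 1.151, 0.005]
force: [0.3, -0.8, 0.1]
grip_width: 0.746
```

```bash
python3 st.py
```

```text
t 20.0 pos [0.5887 0.1343 0.1824] yaw 0.7506 tilt [-0.0004  0.0034] F [ 0.34 -0.8   0.1 ] T [-0.041 -0.019 -0.04 ] w 0.0701 q3,7 [-0.41 -1.3 ]
```

>>> {"fn": "servo_tool", "kwargs": {"moves": [{"tx": 0.002, "ty": 0.015, "tz": 0, "wx": 0, "wy": 0.003, "wz": 0, "gripper": 0.07}, {"tx": 0.001, "ty": 0.003, "tz": -0.02, "wx": 0, "wy": 0, "wz": 0, "gripper": 0.07}, {"tx": 0, "ty": 0, "tz": -0.035, "wx": 0, "wy": 0, "wz": 0, "gripper": 0.07}, {"tx": 0, "ty": 0, "tz": 0, "wx": 0, "wy": 0, "wz": 0, "gripper": 0.07}], "squeeze": 14}}

```text
time: 20.4
position: [0.5925, 0.1539, 0.1269]
ee_rot: [2.923, 1.151, 0.003]
force: [-0.7, -0.7, -0.2]
grip_width: 0.746
```

```bash
python3 st.py
```

```text
t 20.4 pos [0.5925 0.1539 0.1269] yaw 0.7505 tilt [-0.0006  0.0018] F [-0.66 -0.66 -0.18] T [-0.004 -0.053 -0.032] w 0.0702 q3,7 [-0.4  -1.37]
```

>>> {"fn": "servo_tool", "kwargs": {"moves": [{"tx": -0.001, "ty": 0.001, "tz": -0.025, "wx": 0, "wy": 0.002, "wz": 0, "gripper": 0.07}, {"tx": 0, "ty": 0, "tz": -0.015, "wx": 0, "wy": 0, "wz": 0, "gripper": 0.065}, {"tx": 0, "ty": 0, "tz": 0, "wx": 0, "wy": 0, "wz": 0, "gripper": 0.06}], "squeeze": 14}}

```text
time: 20.7
position: [0.5931, 0.1547, 0.0889]
ee_rot: [-2.924, -1.149, -0.003]
force: [0.2, 0.8, -0.7]
grip_width: 0.65
```

```bash
python3 st.py
```

```text
t 20.7 pos [0.5931 0.1547 0.0889] yaw 0.7487 tilt [-0.0008  0.0018] F [ 0.16  0.83 -0.72] T [-0.074 -0.022 -0.   ] w 0.0611 q3,7 [-0.38 -1.39]
```

>>> {"fn": "servo_tool", "kwargs": {"moves": [{"tx": -0.0015, "ty": 0.0005, "tz": -0.01, "wx": 0, "wy": 0.002, "wz": 0, "gripper": 0.055}, {"tx": 0, "ty": 0, "tz": 0, "wx": 0, "wy": 0, "wz": 0, "gripper": 0.05}, {"tx": 0, "ty": 0, "tz": 0, "wx": 0, "wy": 0, "wz": 0, "gripper": 0.04}, {"tx": 0, "ty": 0, "tz": 0, "wx": 0, "wy": 0, "wz": 0, "gripper": 0.035}, {"tx": 0, "ty": 0, "tz": 0, "wx": 0, "wy": 0, "wz": 0, "gripper": 0.035}], "squeeze": 20}}

```text
time: 21.2
position: [0.5922, 0.1561, 0.0816]
ee_rot: [-2.923, -1.148, -0.004]
force: [2.8, -0.1, -11.9]
grip_width: 0.463
```

```bash
python3 st.py
```

```text
t 21.2 pos [0.5922 0.1561 0.0816] yaw 0.7485 tilt [-0.0021  0.0017] F [  2.77  -0.06 -11.9 ] T [-0.132 -0.779  0.004] w 0.0435 q3,7 [-0.38 -1.39]
```

>>> {"fn": "servo_tool", "kwargs": {"moves": [{"tx": 0, "ty": 0, "tz": 0.0001, "wx": 0, "wy": 0, "wz": 0.05, "gripper": 0.035}], "squeeze": 20}}

```text
time: 21.3
position: [0.5922, 0.1561, 0.0816]
ee_rot: [-2.893, -1.221, -0.004]
force: [1.1, 2.5, -9.6]
grip_width: 0.462
```

```bash
python3 st.py
```

```text
t 21.3 pos [0.5922 0.1561 0.0816] yaw 0.7987 tilt [-0.0022  0.0016] F [ 1.08  2.47 -9.64] T [ 0.328 -0.45  -0.051] w 0.0434 q3,7 [-0.39 -1.35]
```

>>> {"fn": "servo_tool", "kwargs": {"moves": [{"tx": 0, "ty": 0, "tz": 0.0001, "wx": 0, "wy": 0, "wz": 0.05, "gripper": 0.035}], "squeeze": 20}}

```text
time: 21.4
position: [0.5922, 0.1562, 0.0817]
ee_rot: [-2.86, -1.296, -0.004]
force: [1.0, 2.4, -9.4]
grip_width: 0.463
```

```bash
python3 st.py
```

```text
t 21.4 pos [0.5922 0.1562 0.0817] yaw 0.8507 tilt [-0.0023  0.0015] F [ 0.98  2.38 -9.45] T [ 0.426 -0.28  -0.078] w 0.0435 q3,7 [-0.4  -1.31]
```

>>> {"fn": "servo_tool", "kwargs": {"moves": [{"tx": 0, "ty": 0, "tz": -0.0003, "wx": 0, "wy": 0, "wz": 0.05, "gripper": 0.035}], "squeeze": 20}}

```text
time: 21.5
position: [0.5922, 0.1562, 0.0815]
ee_rot: [-2.826, -1.37, -0.004]
force: [-1.0, 1.7, -0.5]
grip_width: 0.465
```

```bash
python3 st.py
```

```text
t 21.5 pos [0.5922 0.1562 0.0815] yaw 0.9027 tilt [-0.0024  0.0015] F [-1.03  1.73 -0.51] T [ 0.243  0.42  -0.089] w 0.0437 q3,7 [-0.42 -1.26]
```

>>> {"fn": "servo_tool", "kwargs": {"moves": [{"tx": 0, "ty": 0, "tz": -0.0003, "wx": 0, "wy": 0, "wz": 0.04, "gripper": 0.035}], "squeeze": 20}}

```text
time: 21.6
position: [0.5922, 0.1563, 0.0815]
ee_rot: [-2.796, -1.429, -0.004]
force: [-3.7, 1.4, -0.2]
grip_width: 0.465
```

```bash
python3 st.py
```

```text
t 21.6 pos [0.5922 0.1563 0.0815] yaw 0.9447 tilt [-0.0025  0.0015] F [-3.75  1.35 -0.25] T [ 0.119  0.604 -0.141] w 0.0437 q3,7 [-0.43 -1.22]
```

>>> {"fn": "servo_tool", "kwargs": {"moves": [{"tx": 0, "ty": 0, "tz": 0.0002, "wx": 0, "wy": 0, "wz": 0.1, "gripper": 0.035}, {"tx": 0, "ty": 0, "tz": 0.0002, "wx": 0, "wy": 0, "wz": 0.1, "gripper": 0.035}], "squeeze": 20}}

```text
time: 21.8
position: [0.5919, 0.1564, 0.0822]
ee_rot: [-2.634, -1.708, -0.003]
force: [-0.7, 2.1, -9.7]
grip_width: 0.461
```

```bash
python3 st.py
```

```text
t 21.8 pos [0.5919 0.1564 0.0822] yaw 1.1507 tilt [-0.0026  0.0007] F [-0.69  2.14 -9.74] T [ 0.497 -0.085 -0.076] w 0.0433 q3,7 [-0.47 -1.04]
```

>>> {"fn": "servo_tool", "kwargs": {"moves": [{"tx": 0, "ty": 0, "tz": 0.0002, "wx": 0, "wy": 0, "wz": 0.1, "gripper": 0.035}, {"tx": 0, "ty": 0, "tz": 0.0002, "wx": 0, "wy": 0, "wz": 0.1, "gripper": 0.035}], "squeeze": 20}}

```text
time: 22.0
position: [0.5916, 0.1565, 0.0826]
ee_rot: [-2.442, -1.973, -0.003]
force: [-1.4, 2.5, -6.4]
grip_width: 0.461
```

```bash
python3 st.py
```

```text
t 22.0 pos [0.5916 0.1565 0.0826] yaw 1.3592 tilt [-0.0029 -0.0001] F [-1.38  2.53 -6.4 ] T [ 0.444  0.055 -0.09 ] w 0.0433 q3,7 [-0.52 -0.86]
```

>>> {"fn": "servo_tool", "kwargs": {"moves": [{"tx": 0, "ty": 0, "tz": 0.0002, "wx": 0, "wy": 0, "wz": 0.1, "gripper": 0.035}, {"tx": 0, "ty": 0, "tz": 0.0002, "wx": 0, "wy": 0, "wz": 0.1, "gripper": 0.035}], "squeeze": 20}}

```text
time: 22.2
position: [0.5913, 0.1565, 0.083]
ee_rot: [-2.223, -2.216, -0.002]
force: [-2.1, 1.8, -5.2]
grip_width: 0.465
```

```bash
python3 st.py
```

```text
t 22.2 pos [0.5913 0.1565 0.083 ] yaw 1.5676 tilt [-0.0029 -0.0011] F [-2.08  1.75 -5.2 ] T [ 0.48   0.131 -0.058] w 0.0437 q3,7 [-0.57 -0.68]
```

>>> {"fn": "servo_tool", "kwargs": {"moves": [{"tx": 0, "ty": 0, "tz": -0.0003, "wx": 0, "wy": 0, "wz": -0.05, "gripper": 0.035}, {"tx": 0, "ty": 0, "tz": -0.0002, "wx": 0, "wy": 0, "wz": -0.07, "gripper": 0.035}], "squeeze": 20}}

```text
time: 22.4
position: [0.5915, 0.1565, 0.0828]
ee_rot: [-2.349, -2.081, -0.003]
force: [-0.7, 1.3, -4.7]
grip_width: 0.463
```

```bash
python3 st.py
```

```text
t 22.4 pos [0.5915 0.1565 0.0828] yaw 1.4498 tilt [-0.0039 -0.0006] F [-0.72  1.26 -4.7 ] T [ 0.416 -0.094  0.005] w 0.0435 q3,7 [-0.54 -0.78]
```

>>> {"fn": "servo_tool", "kwargs": {"moves": [{"tx": 0, "ty": 0, "tz": -0.0002, "wx": 0, "wy": 0, "wz": -0.07, "gripper": 0.035}], "squeeze": 20}}

```text
time: 22.5
position: [0.5916, 0.1565, 0.0826]
ee_rot: [-2.423, -1.994, -0.004]
force: [0.6, 2.1, -7.0]
grip_width: 0.461
```

```bash
python3 st.py
```

```text
t 22.5 pos [0.5916 0.1565 0.0826] yaw 1.377 tilt [-0.0042 -0.0002] F [ 0.57  2.09 -6.96] T [ 0.429 -0.159  0.043] w 0.0434 q3,7 [-0.53 -0.84]
```

>>> {"fn": "servo_tool", "kwargs": {"moves": [{"tx": 0, "ty": 0, "tz": -0.0002, "wx": 0, "wy": 0, "wz": -0.07, "gripper": 0.035}], "squeeze": 20}}

```text
time: 22.6
position: [0.5916, 0.1565, 0.0825]
ee_rot: [-2.494, -1.904, -0.004]
force: [0.4, 2.2, -6.7]
grip_width: 0.463
```

```bash
python3 st.py
```

```text
t 22.6 pos [0.5916 0.1565 0.0825] yaw 1.304 tilt [-0.0044  0.0003] F [ 0.37  2.25 -6.67] T [ 0.39  -0.29   0.121] w 0.0435 q3,7 [-0.51 -0.91]
```

>>> {"fn": "servo_tool", "kwargs": {"moves": [{"tx": 0, "ty": 0, "tz": -0.0002, "wx": 0, "wy": 0, "wz": -0.07, "gripper": 0.035}], "squeeze": 20}}

```text
time: 22.7
position: [0.5918, 0.1564, 0.0823]
ee_rot: [-2.562, -1.812, -0.005]
force: [0.3, 1.7, -7.8]
grip_width: 0.464
```

```bash
python3 st.py
```

```text
t 22.7 pos [0.5918 0.1564 0.0823] yaw 1.2311 tilt [-0.0044  0.0008] F [ 0.33  1.73 -7.84] T [ 0.34  -0.27   0.073] w 0.0436 q3,7 [-0.49 -0.97]
```

>>> {"fn": "servo_tool", "kwargs": {"moves": [{"tx": 0, "ty": 0, "tz": -0.0002, "wx": 0, "wy": 0, "wz": -0.07, "gripper": 0.035}], "squeeze": 20}}

```text
time: 22.8
position: [0.5919, 0.1564, 0.0822]
ee_rot: [-2.627, -1.718, -0.006]
force: [0.0, 1.3, -8.3]
grip_width: 0.463
```

```bash
python3 st.py
```

```text
t 22.8 pos [0.5919 0.1564 0.0822] yaw 1.1581 tilt [-0.0044  0.0014] F [ 0.01  1.32 -8.28] T [ 0.372 -0.251  0.105] w 0.0435 q3,7 [-0.48 -1.04]
```

>>> {"fn": "servo_tool", "kwargs": {"moves": [{"tx": 0, "ty": 0, "tz": -0.0002, "wx": 0, "wy": 0, "wz": -0.07, "gripper": 0.035}], "squeeze": 20}}

```text
time: 22.9
position: [0.5919, 0.1563, 0.082]
ee_rot: [-2.688, -1.621, -0.006]
force: [-0.0, 1.3, -7.3]
grip_width: 0.462
```

```bash
python3 st.py
```

```text
t 22.9 pos [0.5919 0.1563 0.082 ] yaw 1.0851 tilt [-0.0043  0.0018] F [-0.01  1.31 -7.26] T [ 0.329 -0.246  0.122] w 0.0435 q3,7 [-0.46 -1.1 ]
```

>>> {"fn": "servo_tool", "kwargs": {"moves": [{"tx": 0, "ty": 0, "tz": -0.0002, "wx": 0, "wy": 0, "wz": -0.07, "gripper": 0.035}], "squeeze": 20}}

```text
time: 23.0
position: [0.592, 0.1563, 0.0818]
ee_rot: [-2.746, -1.522, -0.006]
force: [-0.4, 1.3, -6.2]
grip_width: 0.459
```

```bash
python3 st.py
```

```text
t 23.0 pos [0.592  0.1563 0.0818] yaw 1.0122 tilt [-0.0042  0.0023] F [-0.41  1.32 -6.25] T [ 0.288 -0.168  0.102] w 0.0431 q3,7 [-0.44 -1.16]
```

>>> {"fn": "servo_tool", "kwargs": {"moves": [{"tx": 0, "ty": 0, "tz": -0.0002, "wx": 0, "wy": 0, "wz": -0.07, "gripper": 0.035}], "squeeze": 20}}

```text
time: 23.1
position: [0.5921, 0.1562, 0.0818]
ee_rot: [-2.799, -1.421, -0.007]
force: [-0.2, 1.3, -5.4]
grip_width: 0.466
```

```bash
python3 st.py
```

```text
t 23.1 pos [0.5921 0.1562 0.0818] yaw 0.9392 tilt [-0.0041  0.0029] F [-0.24  1.35 -5.37] T [ 0.2   -0.136  0.064] w 0.0438 q3,7 [-0.42 -1.23]
```

>>> {"fn": "servo_tool", "kwargs": {"moves": [{"tx": 0, "ty": 0, "tz": -0.0002, "wx": 0, "wy": 0, "wz": -0.06, "gripper": 0.035}], "squeeze": 20}}

```text
time: 23.2
position: [0.5921, 0.1562, 0.0817]
ee_rot: [-2.843, -1.332, -0.007]
force: [0.3, 1.6, -5.5]
grip_width: 0.462
```

```bash
python3 st.py
```

```text
t 23.2 pos [0.5921 0.1562 0.0817] yaw 0.8765 tilt [-0.0038  0.0033] F [ 0.31  1.58 -5.47] T [ 0.173 -0.116  0.137] w 0.0434 q3,7 [-0.41 -1.28]
```

>>> {"fn": "servo_tool", "kwargs": {"moves": [{"tx": 0, "ty": 0, "tz": -0.0002, "wx": 0, "wy": 0, "wz": -0.04, "gripper": 0.035}], "squeeze": 20}}

```text
time: 23.3
position: [0.5922, 0.1561, 0.0816]
ee_rot: [-2.871, -1.272, -0.007]
force: [-0.8, 1.2, -6.4]
grip_width: 0.462
```

```bash
python3 st.py
```

```text
t 23.3 pos [0.5922 0.1561 0.0816] yaw 0.8341 tilt [-0.0035  0.0036] F [-0.83  1.24 -6.36] T [ 0.206 -0.037  0.172] w 0.0434 q3,7 [-0.4  -1.32]
```

>>> {"fn": "servo_tool", "kwargs": {"moves": [{"tx": 0, "ty": 0, "tz": -0.0002, "wx": 0, "wy": 0, "wz": -0.04, "gripper": 0.035}], "squeeze": 20}}

```text
time: 23.4
position: [0.5922, 0.1561, 0.0815]
ee_rot: [-2.897, -1.212, -0.008]
force: [-0.4, 0.0, -4.9]
grip_width: 0.46
```

```bash
python3 st.py
```

```text
t 23.4 pos [0.5922 0.1561 0.0815] yaw 0.7925 tilt [-0.0033  0.004 ] F [-0.35  0.01 -4.93] T [ 0.136 -0.052  0.181] w 0.0433 q3,7 [-0.39 -1.36]
```

>>> {"fn": "servo_tool", "kwargs": {"moves": [{"tx": 0, "ty": 0, "tz": -0.0002, "wx": 0, "wy": 0, "wz": -0.04, "gripper": 0.035}], "squeeze": 20}}

```text
time: 23.5
position: [0.5923, 0.1561, 0.0814]
ee_rot: [-2.922, -1.152, -0.008]
force: [-0.2, 0.7, -5.4]
grip_width: 0.461
```

```bash
python3 st.py
```

```text
t 23.5 pos [0.5923 0.1561 0.0814] yaw 0.7509 tilt [-0.0031  0.0043] F [-0.21  0.72 -5.37] T [ 0.217 -0.042  0.249] w 0.0433 q3,7 [-0.38 -1.39]
```

Run:
```python
import numpy as np
d=np.array([(1.441,.071),(1.341,.054),(1.241,.065),(1.142,.091),(1.0415,.105),(.937,.163),(.833,.155),(.779,.234),(.747,.217),(1.304,.121),(1.231,.073),(1.158,.105),(1.085,.122),(1.012,.102),(.939,.064),(.8765,.137),(.834,.172),(.7925,.181),(.751,.249)])
x,y=d.T
for s in(.2,None):
  best=[]
  for x0 in np.arange(.75,1.4,.01):
    h=np.maximum(x0-x,0)
    if s: b=(y-s*h).mean();sl=s
    else:
      A=np.c_[np.ones_like(x),h];(b,sl),*_=np.linalg.lstsq(A,y,rcond=None)
    best.append((((y-b-sl*h)**2).sum(),x0,b,sl))
  best.sort();print(s,best[0],[ (round(e,4),round(q,2)) for e,q,_,_ in best[1:40:5]])
  print("pinch at .75:",40*(best[0][1]-.75))
```

```text
0.2 (np.float64(0.020692587368421052), np.float64(1.2500000000000004), np.float64(0.08215263157894728), 0.2) [(np.float64(0.0207), np.float64(1.26)), (np.float64(0.0208), np.float64(1.35)), (np.float64(0.0208), np.float64(1.37)), (np.float64(0.0209), np.float64(1.39)), (np.float64(0.0221), np.float64(1.18)), (np.float64(0.024), np.float64(1.13)), (np.float64(0.0267), np.float64(1.08)), (np.float64(0.0301), np.float64(1.03))]
pinch at .75: 20.000000000000018
None (np.float64(0.01210541175132563), np.float64(0.9600000000000002), np.float64(0.0909658680499782), np.float64(0.653908346698882)) [(np.float64(0.0122), np.float64(0.97)), (np.float64(0.0126), np.float64(0.92)), (np.float64(0.0132), np.float64(1.01)), (np.float64(0.0143), np.float64(1.05)), (np.float64(0.0153), np.float64(0.87)), (np.float64(0.016), np.float64(1.13)), (np.float64(0.0166), np.float64(1.17)), (np.float64(0.0173), np.float64(1.22))]
pinch at .75: 8.400000000000007
```

>>> {"fn": "servo_tool", "kwargs": {"moves": [{"tx": 0, "ty": 0, "tz": -0.0003, "wx": 0, "wy": 0, "wz": 0.04, "gripper": 0.035}, {"tx": 0, "ty": 0, "tz": 0, "wx": 0, "wy": 0, "wz": 0.03, "gripper": 0.035}, {"tx": 0, "ty": 0, "tz": 0, "wx": 0, "wy": 0, "wz": 0, "gripper": 0.035}], "squeeze": 20}}

```text
time: 23.8
position: [0.5922, 0.1561, 0.0816]
ee_rot: [-2.879, -1.255, -0.008]
force: [0.6, 2.2, -7.4]
grip_width: 0.464
```

```bash
python3 st.py
```

```text
t 23.8 pos [0.5922 0.1561 0.0816] yaw 0.8222 tilt [-0.0032  0.0042] F [ 0.62  2.18 -7.39] T [ 0.324 -0.085 -0.084] w 0.0436 q3,7 [-0.4  -1.33]
```

Release and look.

>>> {"fn": "servo_tool", "kwargs": {"moves": [{"tx": 0, "ty": 0, "tz": 0, "wx": 0, "wy": 0, "wz": 0, "gripper": 0.06}, {"tx": 0, "ty": 0, "tz": 0, "wx": 0, "wy": 0, "wz": 0, "gripper": 0.07}, {"tx": 0, "ty": 0, "tz": 0, "wx": 0, "wy": 0, "wz": 0, "gripper": 0.07}, {"tx": 0, "ty": 0, "tz": 0.03, "wx": 0, "wy": 0, "wz": 0, "gripper": 0.07}, {"tx": 0, "ty": 0, "tz": 0.04, "wx": 0, "wy": 0, "wz": 0, "gripper": 0.07}, {"tx": -0.005, "ty": -0.03, "tz": 0.03, "wx": 0, "wy": 0, "wz": 0, "gripper": 0.07}, {"tx": -0.01, "ty": -0.045, "tz": 0, "wx": 0, "wy": 0, "wz": 0, "gripper": 0.07}, {"tx": -0.01, "ty": -0.045, "tz": 0, "wx": 0, "wy": 0, "wz": 0, "gripper": 0.07}, {"tx": -0.01, "ty": -0.045, "tz": 0, "wx": 0, "wy": 0, "wz": 0, "gripper": 0.07}, {"tx": -0.01, "ty": -0.045, "tz": 0, "wx": 0, "wy": 0, "wz": 0, "gripper": 0.07}], "squeeze": 14}}

```text
time: 24.8
position: [0.5478, -0.0537, 0.1887]
ee_rot: [-2.875, -1.265, -0.02]
force: [0.8, -0.3, -0.6]
grip_width: 0.742
```

```bash
python3 st.py; python3 -c "
from h import *
im=camera('scene');im=np.clip(im*2.0,0,255).astype(np.uint8);crop('scene',im,310,190,450,300,5,'pics/s14.png')
im=camera('top');crop('top',np.clip(im*1.5,0,255).astype(np.uint8),245,105,355,235,4.5,'pics/t14.png')
o=(245,105,4.5)
for n,d,z in (('init',(203,165),.090),('p13',(228,295),.079)):
    p=ray('top',cr([d],265,120,12),z)[0,:2]-np.array([.5925,.1532]);print(n,np.arctan2(p[1],p[0]),np.hypot(*p))"
```

```text
t 24.8 pos [ 0.5478 -0.0537  0.1887] yaw 0.829 tilt [-0.0054  0.0115] F [ 0.77 -0.26 -0.56] T [-0.03  -0.024  0.052] w 0.0698 q3,7 [-0.38 -0.87]
init 1.1170829905553012 0.014599435424840742
p13 2.5243412388785913 0.016055547675497293
```

View pics/s14.png

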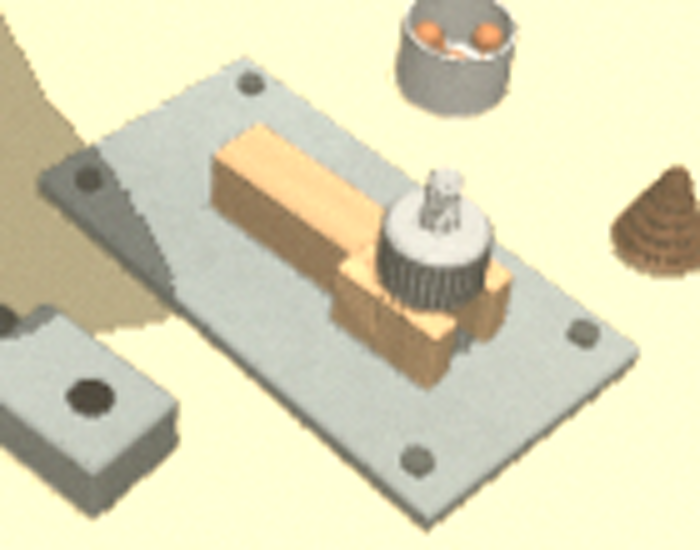

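View pics/t14.png

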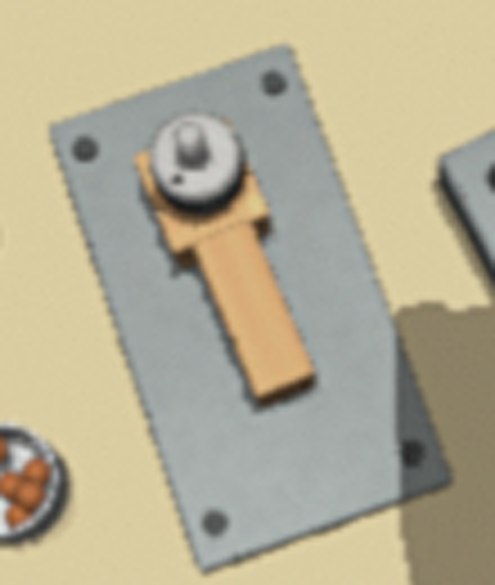

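```bash
python3 -c "
from cell import *
print(hand_in())"
```

```text
the job is handed in; nothing more can be done
None
```

The setting block is home against the column and pinched by the collar. The job was handed in with the gripper open and well clear, after about 25 of the 72 s. No verdict is reported.

**Block:** I gripped the smaller wooden block already on the plate, squared it to the stand and slid it about 35 mm. It met a firm stop twice at about 10 N. The pictures put it home only to within about ±4 mm: the top view reads 2.6 to 3.7 mm short and the scene view 1.6 mm past. I took it as home because of the two stops. It does not appear to have moved in the last pictures.

**Collar:** I spun it down about 4.4 rad, regripped, and then felt the contact. The turning torque rose from about 0.08 to about 0.23 N m, on two separate passes over the same angle. I backed off 0.07 rad, let go and moved away. The dot on the collar had turned about 4.9 rad against 4.76 commanded at the first release, so the grip did not slip noticeably.

**What is uncertain:** The size of the pinch is only an estimate, roughly 5 to 17 N, because the torque readings scatter by about 0.03 N m. With the stated torque rate the pinch comes out near 17 N. A free fit puts it near 6 N. Both are inside 1 to 25 N. I did not test the block for play after letting go.

**Other things:** In the last pictures the cone, tin and punch head look unmoved where they show. I did not measure their positions again.

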